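# Tighten the pressure chamber's cover knobs crosswise

## Robot

A 7-joint arm with a two-finger parallel gripper is mounted at the origin on a cart in front of the work surface, level with it; the furniture and walls round the work are solid. World frame = base frame: x ahead of the robot, y to its left, z up, the work surface at z = 0. Lengths are in mm, angles in rad, forces in N, time in s.
With the tool pointing down it reaches from about 400 to 875 mm from the base axis. Payload 4.4 kg.
Tool frame: the origin (TCP) lies on the centre line of the jaws, within the pads' length; the fingertips stand 25 mm ahead of it and the grasp point (between the pads) lies 6 mm ahead of it (ctrl.finger_overhang is the distance from the TCP to the fingertips, in mm); z points along the fingers, y is the line along which they close (so a half turn about z gives the same grasp; the last joint's range is limited). The gripper opens to 85 mm and grips with 20 to 120 N. Pads are 22 mm wide; open, the fingers measure 114 mm over their backs; the gripper's body (76 mm by 85 mm) begins 54 mm behind the grasp point. The pads swing forward as they close: fully open they stand 13 mm farther back than shut.
Start: joints at [1.275, 0.628, 0.038, 1.517, -0.027, 0.996, -0.02], TCP at [148.086, -632.92, 227.613] pointing down, gripper open.
Joint ranges: [-3.06, 3.06], [-0.37, 2.12], [-1.25, 1.32], [0.18, 2.47], [-1.1, 4.24], [0.23, 1.98], [-2.94, 2.94]. Speed limits (rad/s): [2.57, 2.57, 3.14, 3.14, 3.14, 3.14, 3.14].

## Interface

Orientations are given as [roll, pitch, yaw] about the fixed x, y, z axes, in that order (R = Rz(yaw) Ry(pitch) Rx(roll)).
In Python, from cell import ctrl gives the robot as it stands. The module is installed in compiled form; this text tells all that it offers.
- The arm moves only by the tool play_rows, never from a script. Its argument "targets" is a list of rows, each a list of 5 numbers: the closure, from 0 (fully open) to 1 (shut), then the shift along the tool's x, y, z in cm, then the turn about the tool's z in degrees. In form: [[gripper, dx, dy, dz, spin], ...]. A call has 1 to 10 rows; each row is the pose to reach, as a shift and turn from the pose commanded when the call began, along the tool's axes at that moment; what a row does not reach only later rows make up. A row lasts 1/10 s, in which the tool goes at most 50 mm and 8.59 degrees, less where a joint would pass 70% of its speed; a pose out of reach is approached as far as the arm can. A call with a gripper value outside its range is refused whole. The fingers move at their own pace and stop on an object; the grip force is fixed at half the most. Time passes only in rows, so rows that repeat a pose let the fingers close. It gives the time, the measured TCP pose, the force, the opening and the grip force at its end, in the units of the state.
- ctrl.read_state(): the state, without advancing time (a new reading comes with each control period).
- ctrl.get_image(name): name is "scene" or "side" or "wrist"; returns (picture, depth): 480x640x3 uint8, red, green, blue; 480x640 float32, mm along the optical axis (not along the pixel's ray), 0 where there is no reading.
- ctrl.calibration(name): a dict with "vfov" (degrees; the focal length in pixels is half the picture's height over the tangent of half this angle, whatever the lens; pixels are square), "cx", "cy" (the principal point, pixels), "extrinsics" (4x4, takes a point from camera to world coordinates); the wrist camera has in their place "mount" (4x4, takes a point from camera to tool coordinates, whose origin is the TCP and whose axes are the flange's). Camera axes: x right, y down, z forward; pixel columns grow to the right and rows downward; lengths in mm; the calibration is good to about 2 mm. The wrist camera is an equidistant fisheye: a pixel r from the principal point sees the ray r / f radians off the axis. A picture is of the moment at which its call begins: read the wrist's pose just before it. calibration takes no time and is no camera call.
- ctrl.finish_job(): hands the job in; it is judged then, once.
Trained networks look in the newest picture that a camera, given by its name, has taken for a name from the list of things; names that differ only in an ending like _2 or _b are one class to them, and where a whole thing is asked for, a point or a joint stands for the part that bears it (a point fixed in the world has none). Each returns a list of dicts, best first, with "confidence" (0 to 1); they miss things now and then, are a little off and sometimes report something else, mostly with a low value. They report only what shows in the picture. A call takes as long as a camera call.
- ctrl.search_frame(camera, name): "bbox" ([left, top, right, bottom] in pixels, round what is visible of it).
- ctrl.trace(camera, name): "pixels" (480x640 bool, what is visible of it) and "bbox" ([left, top, right, bottom] in pixels, round what is visible of it).
The state is a dict: "clock": time; "qpos": joint angles; "qd": joint speeds; "tau": joint torques, N m; "eef_pos": TCP position; "tool_rot": TCP orientation; "force": force on the tool from outside, world axes, zero at the start; "torque": the same for the moment, N m; "width": finger opening in mm; "gripper_force": force on a finger pad.
Only numpy, scipy, OpenCV 4.12 (cv2) and the standard library are available. Lean on these libraries where they do the work, as an engineer would, in place of code of your own. Each camera call takes 0.05 s, during which the arm holds its last target. There are 200 camera calls.

## Task

The cover of the pressure chamber is held by four wing knobs; the two red ones have had their first pass and press lightly on the cover, the two blue ones are still loose. First snug both blue knobs clockwise until their clamps press lightly on the springy cover, short of its hard seat; then tighten home by feel, firmly onto the hard seat but without overtightening, first the two red knobs facing each other, then the two blue ones. Let go of the knobs at the end and do not knock the cover out of place or disturb the things standing about.

Things in the scene. Friction and masses are not known exactly. Their poses are not given: they have to be found in the camera images.
- chamber: Pressure chamber, fixed to the worktop: grey block 150x150x30 mm with a post in the middle of each side. Origin at the centre of its underside; knob red_a lies along its +x, blue_a +y, red_b -x, blue_b -y, each axis 83 mm from the centre, so knobs of one colour face each other; neighbouring axes are 117 mm apart.
- cover: Loose square steel cover, 132x132x12 mm, 1.6 kg, window and brass port on top. Origin at the centre of its underside, at first 40 mm over the worktop. It floats on four springy gasket segments (each gives way at 14 N, then 1.5 N/mm); 0.8 to 2.8 mm lower (even all round, differs every time, cannot be seen) it meets a hard seat. Nothing but the knobs stands over 80 mm.
- grip_red_a (a point): On the axis of a red wing knob, 102 mm over the worktop. Upright plate 36 mm long (point x), 12 thick (y), 30 tall, from 22 mm below to 8 above this point; grip across the 12 mm. Turns clockwise from above to tighten, stays at its height, and where it is left up to 88 N. Turning torque: 0.22 N m thread friction (may point either way once stopped) plus 0.0025 N m per N of clamp force.
- clamp_red_a: Steel clamp finger under the red knob, moves 2.5 mm down per rad of its knob; nose 55 mm above this origin, 57 mm out along its x. Presses lightly on the cover at the start. On the gasket it carries 10 to 40 N; home on the seat means over 45 N, over 100 N is overtight; it loses up to 16 N as others are tightened. On the seat the force grows by some 130 N per rad.
- grip_red_b (a point): On the axis of a red wing knob, 102 mm over the worktop. Upright plate 36 mm long (point x), 12 thick (y), 30 tall, from 22 mm below to 8 above this point; grip across the 12 mm. Turns clockwise from above to tighten, stays at its height, and where it is left up to 88 N. Turning torque: 0.22 N m thread friction (may point either way once stopped) plus 0.0025 N m per N of clamp force.
- clamp_red_b: Steel clamp finger under the red knob, moves 2.5 mm down per rad of its knob; nose 55 mm above this origin, 57 mm out along its x. Presses lightly on the cover at the start. On the gasket it carries 10 to 40 N; home on the seat means over 45 N, over 100 N is overtight; it loses up to 16 N as others are tightened. On the seat the force grows by some 130 N per rad.
- grip_blue_a (a point): On the axis of a blue wing knob, 102 mm over the worktop. Upright plate 36 mm long (point x), 12 thick (y), 30 tall, from 22 mm below to 8 above this point; grip across the 12 mm. Turns clockwise from above to tighten, stays at its height, and where it is left up to 88 N. Turning torque: 0.22 N m thread friction (may point either way once stopped) plus 0.0025 N m per N of clamp force.
- clamp_blue_a: Steel clamp finger under the blue knob, moves 2.5 mm down per rad of its knob; nose 55 mm above this origin, 57 mm out along its x. 1 to 2.3 mm clear of the cover at the start. On the gasket it carries 10 to 40 N; home on the seat means over 45 N, over 100 N is overtight; it loses up to 16 N as others are tightened. On the seat the force grows by some 130 N per rad.
- grip_blue_b (a point): On the axis of a blue wing knob, 102 mm over the worktop. Upright plate 36 mm long (point x), 12 thick (y), 30 tall, from 22 mm below to 8 above this point; grip across the 12 mm. Turns clockwise from above to tighten, stays at its height, and where it is left up to 88 N. Turning torque: 0.22 N m thread friction (may point either way once stopped) plus 0.0025 N m per N of clamp force.
- clamp_blue_b: Steel clamp finger under the blue knob, moves 2.5 mm down per rad of its knob; nose 55 mm above this origin, 57 mm out along its x. 1 to 2.3 mm clear of the cover at the start. On the gasket it carries 10 to 40 N; home on the seat means over 45 N, over 100 N is overtight; it loses up to 16 N as others are tightened. On the seat the force grows by some 130 N per rad.
- amber_bottle: Amber bottle with black cap, 43 mm across, 66 mm tall; bystander, leave alone. Origin at the centre of its underside.
- red_cap_jar: Small white jar with red cap, 43 mm across, 43 mm tall; bystander, leave alone. Origin at the centre of its underside.
- petri_dish_1: Petri dish, 90 mm across, 14 mm tall; bystander, leave alone. Origin at the centre of its underside.

How it is judged:
By the outcome, as a careful person would: the job done as asked, in the order asked, and still so for the second after the job is handed in, with the robot touching nothing.
It also fails if it takes over 72 s, if anything falls off the work surface, if the arm or the gripper's body presses on something with over 40 N, if the wrist force passes 120 N, or if a joint passes its speed limit or range.

## Working session

There is one attempt and no reset: what is moved stays moved. The work goes in short steps, Python scripts to look and compute and a tool call to move; the robot and the scene stay as the last step left them, time stands still between calls to the robot, and variables do not carry over. Pictures are saved under pics/ and viewed, at most 10 in all, crops included, and the job is handed in when it is done.

Besides the shell and the picture viewer there is one more tool, called after "Request:" as name(argument=value, ...), one argument or row to a line, values as JSON. play_rows: Moves the arm, as the interface text tells. Its arguments: {"type":"object","properties":{"targets":{"type":"array"}},"required":["targets"]}

```bash
mkdir -p pics; python3 - <<'E'
from cell import ctrl
import cv2,numpy as np
s=ctrl.read_state()
for k,v in s.items(): print(k,np.round(v,3))
ims=[]
for n in("scene","side"):
    p,d=ctrl.get_image(n); ims.append(p); np.savez('/tmp/'+n,p=p,d=d)
    c=ctrl.calibration(n); print(n,c['vfov'],c['cx'],c['cy'],np.round(c['extrinsics'],3).tolist())
    cv2.imwrite(f'pics/{n}.png',p[:,:,::-1])
print(ctrl.calibration('wrist'))
for n in("scene","side"):
  for o in("grip_red_a","grip_blue_a","cover","chamber"):
    print(n,o,[(np.round(r['bbox']).tolist(),round(r['confidence'],2)) for r in ctrl.search_frame(n,o)])
E
```

```text
clock 0.0
qpos [ 1.275  0.629  0.038  1.518 -0.027  0.996 -0.02 ]
qd [-0.001  0.001 -0.001  0.001  0.002  0.001  0.   ]
tau [-0.0000e+00 -5.6342e+01  1.2260e+00 -1.9345e+01  1.1000e-02  1.0000e-02
 -0.0000e+00]
eef_pos [ 147.953 -632.298  226.697]
tool_rot [-3.14 -0.    0.23]
force [0.197 0.527 0.266]
torque [-0.    -0.018  0.006]
gripper_force 0.0
width 85.416
scene 42.15631864397367 319.3583756762949 248.6156240835587 [[-0.713, -0.501, 0.491, -58.832], [-0.701, 0.511, -0.498, 651.26], [-0.002, -0.699, -0.715, 1004.561], [0.0, 0.0, 0.0, 1.0]]
side 55.55612944806824 315.294161015923 234.38672738522837 [[-0.857, -0.199, 0.475, 49.623], [-0.515, 0.359, -0.778, 857.469], [-0.015, -0.912, -0.41, 546.312], [0.0, 0.0, 0.0, 1.0]]
{'vfov': 65.70646984690485, 'cx': 325.7882571824071, 'cy': 238.57911417459562, 'mount': array([[-3.37687410e-04, -9.52414964e-01, -3.04804235e-01,
         7.78388404e+01],
       [ 9.99999830e-01, -1.76553186e-04, -5.56210959e-04,
        -1.25467196e+00],
       [ 4.75929482e-04, -3.04804371e-01,  9.52414862e-01,
        -1.46978650e+02],
       [ 0.00000000e+00,  0.00000000e+00,  0.00000000e+00,
         1.00000000e+00]])}
scene grip_red_a [([355.0, 249.0, 373.0, 265.0], 0.76), ([328.0, 197.0, 339.0, 212.0], 0.74), ([372.0, 171.0, 389.0, 196.0], 0.62)]
scene grip_blue_a [([374.0, 213.0, 394.0, 230.0], 0.73), ([303.0, 232.0, 317.0, 250.0], 0.7), ([305.0, 240.0, 325.0, 251.0], 0.36)]
scene cover [([317.0, 220.0, 390.0, 277.0], 0.89), ([303.0, 196.0, 394.0, 296.0], 0.32)]
scene chamber [([301.0, 196.0, 392.0, 296.0], 0.93), ([315.0, 219.0, 390.0, 275.0], 0.17)]
side grip_red_a [([345.0, 230.0, 358.0, 249.0], 0.64), ([308.0, 211.0, 317.0, 224.0], 0.39)]
side grip_blue_a [([351.0, 213.0, 365.0, 226.0], 0.59), ([292.0, 228.0, 308.0, 241.0], 0.58)]
side cover [([309.0, 229.0, 365.0, 261.0], 0.86), ([399.0, 228.0, 432.0, 244.0], 0.44)]
side chamber [([290.0, 209.0, 373.0, 276.0], 0.65)]
```

View pics/scene.png

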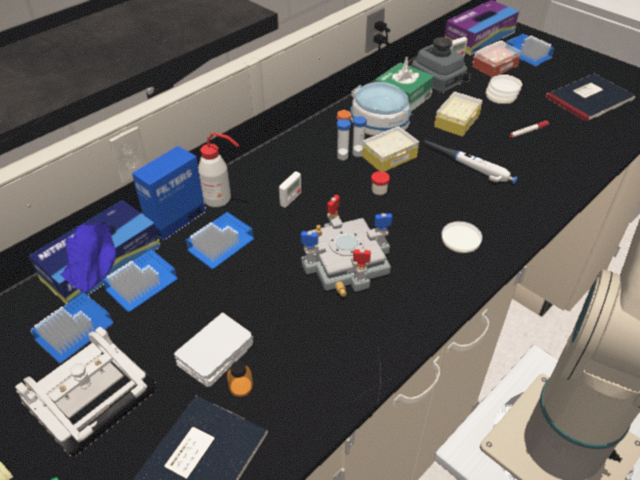

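The chamber shows at about (347,248), with red knobs at (361,258) and (334,205) and blue knobs at (383,220) and (310,240). Next I convert these to world positions.

```bash
cat >h.py <<'E'
from cell import ctrl
import cv2,numpy as np
from scipy.spatial.transform import Rotation as R
def world(n,d,us,vs):
    c=ctrl.calibration(n); f=240/np.tan(np.radians(c['vfov'])/2)
    z=d[vs,us]; P=np.c_[(us-c['cx'])/f*z,(vs-c['cy'])/f*z,z]; P=P[z>0]
    T=np.array(c['extrinsics']); return P@T[:3,:3].T+T[:3,3]
E
python3 - <<'E'
from h import *
for n in("scene","side"):
    z=np.load(f'/tmp/{n}.npz');p,d=z['p'],z['d']
    hsv=cv2.cvtColor(p,cv2.COLOR_RGB2HSV)
    H,S,V=[hsv[...,i].astype(int) for i in range(3)]
    for col,m in(("red",((H<8)|(H>172))&(S>150)&(V>90)),("blue",(abs(H-112)<12)&(S>130)&(V>70))):
        k,l,st,ce=cv2.connectedComponentsWithStats(m.astype(np.uint8))
        for i in range(1,k):
            x,y,w,h,a=st[i]
            if a>25 and 285<x<400 and 160<y<275:
                vs,us=np.nonzero(l==i); P=world(n,d,us,vs); 
                t=P[P[:,2]>60]
                print(n,col,st[i],np.median(P,0).round(),P[:,2].max().round(), t.mean(0).round() if len(t) else '')
E
```

```text
scene red [371 171  19  14 213] [ 666. -296.   42.] 49.0 
scene red [327 194  13  20 155] [635. -96.  98.] 115.0 [635. -96.  97.]
scene red [354 250  16  16 189] [487. -23.  97.] 113.0 [488. -23.  96.]
scene blue [374 213  19  17 231] [ 527. -135.   96.] 115.0 [ 526. -135.   97.]
scene blue [300 231  18  18 208] [601.  15.  97.] 112.0 [600.  15.  96.]
side red [332 206  15   8  96] [ 665. -293.   43.] 46.0 
side red [309 208   9  16 107] [636. -95.  93.] 111.0 [636. -94.  95.]
side red [344 230  14  16 163] [489. -24.  97.] 112.0 [490. -24.  97.]
side blue [309 175   8   5  37] [ 803. -363.  107.] 109.0 [ 803. -366.  106.]
side blue [298 177   8   6  37] [ 822. -325.  106.] 109.0 [ 821. -327.  105.]
side blue [350 211  15  16 191] [ 530. -138.   93.] 113.0 [ 528. -135.   95.]
side blue [295 226  16  16 186] [602.  13.  95.] 113.0 [601.  13.  97.]
```

Request:
play_rows(
  targets=[
    [0.3, 53.3, -46.3, -0.5, 0],
    [0.3, 53.3, -46.3, -0.5, 0],
    [0.3, 53.3, -46.3, -0.5, 0],
    [0.3, 53.3, -46.3, -0.5, 0],
    [0.3, 53.3, -46.3, -0.5, 0],
    [0.3, 53.3, -46.3, -0.5, 0],
    [0.3, 53.3, -46.3, -0.5, 0],
    [0.3, 53.3, -46.3, -0.5, 0],
    [0.3, 53.3, -46.3, -0.5, 0],
    [0.3, 53.3, -46.3, -0.5, 0],
  ],
)

```text
clock: 1.5
eef_pos: [442.0, -226.0, 231.6]
tool_rot: [3.141, -0.001, 0.23]
force: [1.1, -0.9, 0.1]
width: 59.7
gripper_force: 0.0
```

Request:
play_rows(
  targets=[
    [0.3, 13.5, -11.5, 0, 0],
    [0.3, 13.5, -11.5, 0, 0],
    [0.3, 13.5, -11.5, 0, 0],
    [0.3, 13.5, -11.5, 0, 0],
    [0.3, 13.5, -11.5, 0, 0],
    [0.3, 13.5, -11.5, 0, 0],
  ],
)

```text
clock: 2.1
eef_pos: [546.0, -84.8, 231.0]
tool_rot: [3.141, 0.001, 0.231]
force: [-0.4, -0.7, 0.0]
width: 59.6
gripper_force: 0.0
```

```bash
cat >>h.py <<'E'
def wrist_look(tag,zlev):
    s=ctrl.read_state(); p,d=ctrl.get_image('wrist'); c=ctrl.calibration('wrist')
    f=240/np.tan(np.radians(c['vfov'])/2)
    T=np.eye(4);T[:3,:3]=R.from_euler('xyz',s['tool_rot']).as_matrix();T[:3,3]=s['eef_pos'];T=T@np.array(c['mount'])
    cv2.imwrite(f'pics/{tag}.png',p[:,:,::-1]); np.savez('/tmp/'+tag,p=p,d=d)
    v,u=np.mgrid[:480,:640]; x,y=u-c['cx'],v-c['cy']; r=np.hypot(x,y)+1e-9; th=r/f
    ray=np.stack([np.tan(th)*x/r,np.tan(th)*y/r,np.ones_like(r)],-1)
    ray[th>1.4]=np.nan
    W=(ray*d[...,None])@T[:3,:3].T+T[:3,3]; W[d<=0]=np.nan
    return s,p,d,W
E
python3 - <<'E'
from h import *
s,p,d,W=wrist_look('w1',110)
print(s['clock'],s['eef_pos'],s['tool_rot'],s['force'],s['torque'])
hsv=cv2.cvtColor(p,cv2.COLOR_RGB2HSV)
H,S,V=[hsv[...,i].astype(int) for i in range(3)]
for col,m in(("red",((H<8)|(H>172))&(S>120)&(V>60)),("blue",(abs(H-112)<14)&(S>110)&(V>60))):
    for zlo,zhi in((106,118),(70,118)):
        mm=m&(W[...,2]>zlo)&(W[...,2]<zhi)
        k,l,st,ce=cv2.connectedComponentsWithStats(mm.astype(np.uint8))
        for i in range(1,k):
            if st[i][4]<60: continue
            P=W[l==i]; q=P[:,:2].astype(np.float32); (c,wh,a)=cv2.minAreaRect(q)
            e,v=np.linalg.eigh(np.cov(q.T)); 
            print(col,zlo,st[i],'med',np.median(P,0).round(1),'rect',np.round(c,1),np.round(wh,1),round(a,1),'pca yaw',round(np.degrees(np.arctan2(v[1,1],v[0,1])),1),np.sqrt(e).round(1))
E
```

```text
2.1 [546.04819507 -84.76352984 231.01204779] [3.14128709e+00 6.87980345e-04 2.31101938e-01] [-0.37702866 -0.66263855  0.02487699] [-0.03165009  0.03800492 -0.02084846]
red 106 [352 102  50  17 619] med [639.8 -96.3 109.9] rect [640.2 -98.9] [11.6 35.6] 13.0 pca yaw 103.9 [ 3.4 10.9]
red 106 [226 255  32  40 474] med [495.1 -26.7 109.9] rect [491.4 -26.5] [35.9 12.1] 39.8 pca yaw -140.0 [ 3.2 10.8]
red 70 [351 101  51  22 706] med [639.  -97.3 109.7] rect [639.8 -99. ] [17.  35.7] 3.1 pca yaw 103.6 [ 3.8 10.7]
red 70 [226 247  35  48 975] med [496.2 -28.4 105.5] rect [492.3 -27.1] [36.5 14.1] 39.8 pca yaw -138.9 [ 3.2 10.3]
blue 106 [632   0   8  25 112] med [ 824.9 -319.7  107.1] rect [ 824.5 -319. ] [27.3 10.8] 5.0 pca yaw -173.4 [2.6 6.7]
blue 106 [204 105  30  47 592] med [602.    9.5 109.9] rect [602.   11.3] [35.4 13. ] 34.9 pca yaw -145.3 [ 3.4 10.8]
blue 106 [370 243  35  38 510] med [ 531.5 -134.2  109.9] rect [ 529.3 -136.9] [35.5 12.5] 52.3 pca yaw 53.5 [ 3.5 10.8]
blue 70 [626   0  14  33 372] med [ 820.2 -319.   103.5] rect [ 821.5 -322.4] [32.6 16.3] 29.1 pca yaw -159.2 [3.5 8.6]
blue 70 [204 105  35  47 948] med [604.1   8.  108.4] rect [602.6  10.3] [35.5 15.1] 34.9 pca yaw -145.7 [ 3.6 10.2]
blue 70 [368 236  37  45 732] med [ 534.2 -133.3  109.2] rect [ 530.3 -137.3] [36.1 14.5] 52.7 pca yaw 54.2 [ 3.8 11. ]
```

View pics/w1.png

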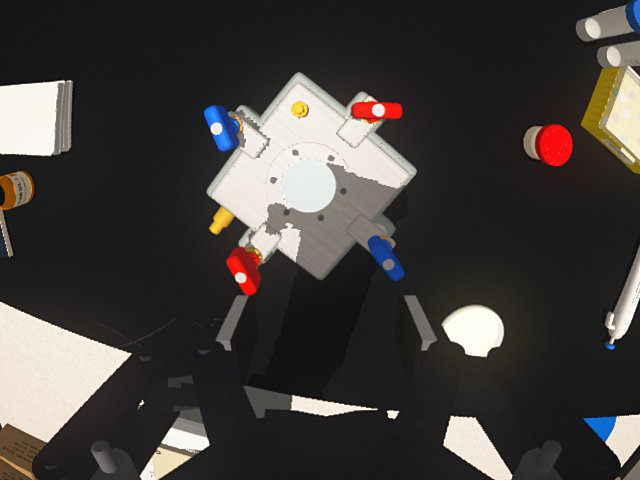

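```bash
cat >>h.py <<'E'
def go(x,y,z,yaw):
    s=ctrl.read_state(); r=R.from_euler('xyz',s['tool_rot']).as_matrix(); 
    t=r.T@(np.array([x,y,z])-s['eef_pos']); yw=np.degrees(s['tool_rot'][2])
    print('at',s['clock'],np.round(s['eef_pos'],1),'yaw',round(yw,1),'q',np.round(s['qpos'],2),'F',np.round(s['force'],1),'T',np.round(s['torque'],3),'w',round(s['width'],1),'qd7',np.round(s['qd'][[0,6]],3))
    print('-> cm',np.round(t/10,2),'spin',np.round(((yw-yaw)+180)%360-180,1))
E
python3 -c "
from h import *
print(ctrl.finger_overhang)
go(602,11.3,180,34.8)"
```

```text
25.0
at 2.15 [545.5 -86.  231.1] yaw 13.1 q [ 0.12  0.48 -0.02  1.79  0.01  0.87 -1.25] F [ 0.2 -0.3 -0.2] T [0.    0.051 0.015] w 59.7 qd7 [0.022 0.   ]
-> cm [ 7.71 -8.2   5.09] spin -21.7
```

Request:
play_rows(
  targets=[
    [0.5, 3.9, -4.1, 2.5, -8],
    [0.5, 7.7, -8.2, 5, -16],
    [0.5, 7.7, -8.2, 5, -21.7],
    [0.5, 7.7, -8.2, 5, -21.7],
    [0.5, 7.7, -8.2, 5, -21.7],
    [0.5, 7.7, -8.2, 5, -21.7],
  ],
)

```text
clock: 2.75
eef_pos: [602.1, 9.4, 181.7]
tool_rot: [3.14, 0.001, 0.604]
force: [0.3, -0.1, 0.3]
width: 42.8
gripper_force: 0.0
```

```bash
cat >>h.py <<'E'
def knobs(W,p,zlo=106,zhi=114):
    hsv=cv2.cvtColor(p,cv2.COLOR_RGB2HSV)
    H,S,V=[hsv[...,i].astype(int) for i in range(3)]
    for col,m in(("red",((H<8)|(H>172))&(S>120)&(V>60)),("blue",(abs(H-112)<14)&(S>110)&(V>60))):
        mm=m&(W[...,2]>zlo)&(W[...,2]<zhi)
        k,l,st,ce=cv2.connectedComponentsWithStats(mm.astype(np.uint8))
        for i in range(1,k):
            if st[i][4]<60: continue
            P=W[l==i]
            if np.hypot(*(np.median(P,0)[:2]-[566,-63]))>110: continue
            (c,wh,a)=cv2.minAreaRect(P[:,:2].astype(np.float32))
            if wh[0]<wh[1]: a+=90
            print(col,st[i],'c',np.round(c,1),np.round(wh,1),'long yaw',round(a,1),'z',np.round(np.median(P[:,2]),1))
E
python3 -c "
from h import *
s,p,d,W=wrist_look('w2',110); knobs(W,p)
go(602,11.3,110,34.8)"
```

```text
red [463 276  43  27 571] c [640.1 -98.5] [12.2 36. ] long yaw 103.0 z 109.7
red [274 367  20  38 465] c [491.6 -25.8] [36.7 12.4] long yaw 39.1 z 110.0
blue [315 220  20  54 811] c [602.7  12.2] [34.6 11.9] long yaw 35.2 z 109.9
at 2.8 [602.3   9.7 181.9] yaw 34.6 q [ 0.01  0.61 -0.12  1.7   0.09  0.83 -1.11] F [ 0.2 -0.4 -0.2] T [ 0.03  -0.011 -0.02 ] w 42.8 qd7 [-0.004  0.001]
-> cm [ 0.07 -0.16  7.19] spin -0.2
```

View pics/w2.png

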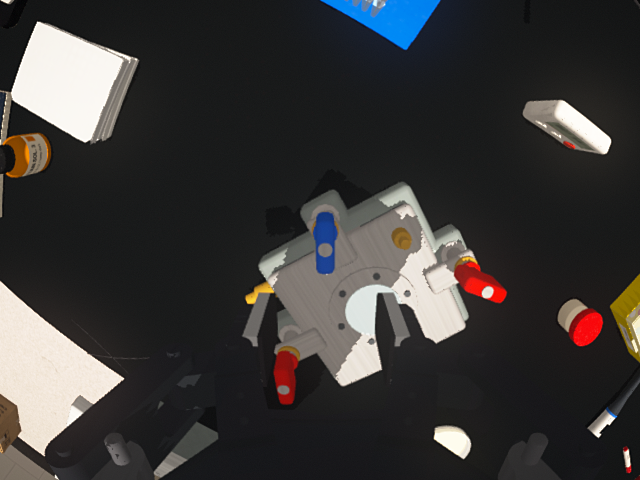

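Request:
play_rows(
  targets=[
    [0.5, 0.1, -0.17, 3.6, 0],
    [0.5, 0.1, -0.17, 7.2, 0],
    [0.5, 0.1, -0.17, 7.2, 0],
    [0.5, 0.1, -0.17, 7.2, 0],
    [1, 0.1, -0.17, 7.2, 0],
    [1, 0.1, -0.17, 7.2, 0],
    [1, 0.1, -0.17, 7.2, 0],
    [1, 0.1, -0.17, 7.2, 0],
  ],
)

```text
clock: 3.6
eef_pos: [602.8, 14.4, 110.1]
tool_rot: [3.141, -0.001, 0.608]
force: [-0.9, -0.3, -0.2]
width: -0.1
gripper_force: 0.0
```

```bash
python3 -c "
from h import *
go(602.5,11.8,110,34.8)"
```

```text
at 3.6 [602.8  14.4 110.1] yaw 34.9 q [-0.    0.71 -0.11  1.76  0.11  0.68 -1.13] F [-0.9 -0.3 -0.2] T [ 0.028 -0.027  0.01 ] w -0.1 qd7 [-0.     0.001]
-> cm [-0.18  0.19  0.01] spin 0.1
```

```bash
python3 -c "
from h import *
s,p,d,W=wrist_look('w3',110); knobs(W,p)
pp,_=ctrl.get_image('side'); c=pp[170:290,250:410]; cv2.imwrite('pics/s3.png',cv2.resize(c[:,:,::-1],None,fx=4,fy=4))
q,_=ctrl.get_image('scene'); c=q[150:300,280:440]; 
w=p[150:450,160:560]
cv2.imwrite('pics/m3.png',np.hstack([cv2.resize(w,(400,300)),cv2.resize(c,(400,300))])[:,:,::-1])
"
```

```text
red [509 334  51  30 780] c [640.9 -98.6] [11.7 36.3] long yaw 104.4 z 109.7
blue [320 268  26  35 558] c [611.1  18.1] [15.4 11.3] long yaw 34.7 z 109.6
```

View pics/m3.png

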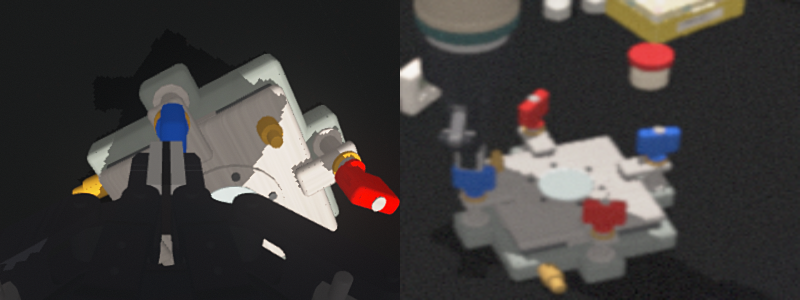

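```bash
python3 -c "
import cv2,numpy as np
a=cv2.imread('pics/w3.png')[220:420,230:430]; b=cv2.imread('pics/s3.png')
cv2.imwrite('pics/m4.png',np.hstack([cv2.resize(a,(400,400),interpolation=2),cv2.resize(b[:,60:460],(400,480))[:400]]))"
```

```text
(no output)
```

View pics/m4.png

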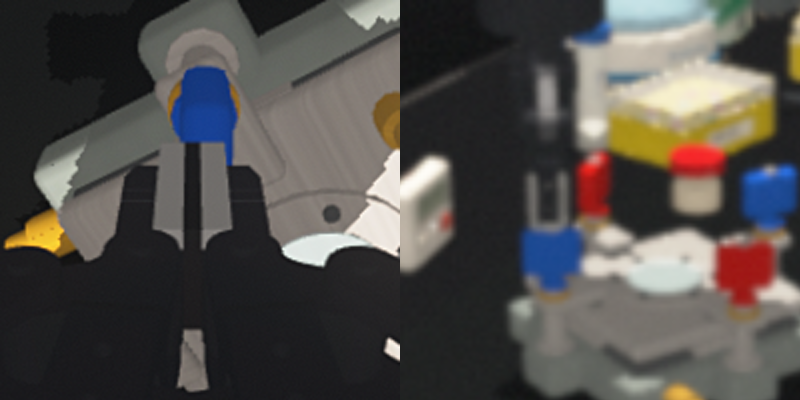

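```bash
python3 - <<'E'
from h import *
z=np.load('/tmp/w3.npz');d=z['d'];c=ctrl.calibration('wrist')
f=240/np.tan(np.radians(c['vfov'])/2);M=np.array(c['mount'])
def tool(u,v):
    x,y=u-c['cx'],v-c['cy'];r=np.hypot(x,y)+1e-9;t=np.tan(r/f)
    return (M@np.r_[np.array([t*x/r,t*y/r,1])*d[v,u],1])[:3].round(1)
for u in(314,318,325,334,342):
  print(u,[(v,tool(u,v).tolist()) for v in(285,294,300,310,325,340)])
go(602.5,11.8,110,34.8)
E
```

```text
314 [(285, [-26.8, -9.3, 79.6]), (294, [11.5, -6.1, -11.8]), (300, [11.1, -5.9, -16.2]), (310, [11.4, -5.7, -25.0]), (325, [11.9, -5.3, -36.8]), (340, [12.3, -5.0, -46.7])]
318 [(285, [-5.4, -5.5, 33.4]), (294, [11.6, -4.4, -11.8]), (300, [11.2, -4.3, -16.4]), (310, [11.7, -4.2, -25.6]), (325, [11.9, -3.9, -36.8]), (340, [13.0, -3.7, -47.9])]
325 [(285, [10.6, -1.6, -1.1]), (294, [11.5, -1.6, -11.7]), (300, [10.9, -1.6, -15.8]), (310, [11.9, -1.6, -25.9]), (325, [11.7, -1.5, -36.4]), (340, [9.0, -1.5, -41.7])]
334 [(285, [10.5, 2.3, -0.8]), (294, [11.4, 2.0, -11.4]), (300, [11.7, 1.9, -17.5]), (310, [11.5, 1.8, -25.2]), (325, [11.0, 1.6, -35.3]), (340, [12.0, 1.4, -46.4])]
342 [(285, [10.1, 5.8, -0.0]), (294, [11.3, 5.3, -11.4]), (300, [78.3, -1.2, -147.0]), (310, [11.8, 4.7, -25.7]), (325, [11.0, 4.4, -35.3]), (340, [12.7, 3.9, -47.4])]
at 3.75 [602.5  14.4 109.4] yaw 34.9 q [-0.    0.71 -0.11  1.76  0.11  0.68 -1.13] F [-0.5 -0.1  0.5] T [ 0.045 -0.04   0.034] w 0.3 qd7 [0.001 0.   ]
-> cm [-0.15  0.22 -0.06] spin 0.1
```

The pictures and depth show the pads shut about 11 mm above the knob. The real fingertips are about 10 mm behind the reported TCP, not 25 mm ahead of it. I'll open, centre, go down about 33 mm and close, watching width and force.

Request:
play_rows(
  targets=[
    [0.5, -0.15, 0.2, 0, 0],
    [0.5, -0.15, 0.2, 0, 0],
    [0.5, -0.15, 0.2, 0, 0],
    [0.5, -0.15, 0.2, 1.5, 0],
    [0.5, -0.15, 0.2, 2.5, 0],
    [0.5, -0.15, 0.2, 3.3, 0],
    [0.5, -0.15, 0.2, 3.3, 0],
    [0.5, -0.15, 0.2, 3.3, 0],
  ],
)

```text
clock: 4.55
eef_pos: [602.3, 12.0, 76.1]
tool_rot: [-3.141, 0.0, 0.609]
force: [-0.1, -0.7, 0.5]
width: 42.7
gripper_force: 0.0
```

```bash
python3 - <<'E'
from h import *
s,p,d,W=wrist_look('w5',110)
c=ctrl.calibration('wrist');M=np.array(c['mount']);np.save('/tmp/W5',W)
go(602.5,11.8,77,34.8)
# tool coords of near-finger pixels
r=R.from_euler('xyz',s['tool_rot']).as_matrix()
T=(W-s['eef_pos'])@r
m=(abs(T[...,1])<30)&(T[...,0]>5)&(T[...,0]<15)&(T[...,2]>-40)&(T[...,2]<60)
for y0 in range(-30,30,4):
    q=T[m&(T[...,1]>=y0)&(T[...,1]<y0+4)]
    if len(q): print(y0,len(q),'zmax',q[:,2].max().round(1))
cv2.imwrite('pics/m5.png',cv2.resize(p[220:420,220:440,::-1],None,fx=3,fy=3))
E
```

```text
at 4.6 [602.5  11.9  76.4] yaw 34.9 q [-0.    0.76 -0.1   1.78  0.12  0.62 -1.14] F [-0.6  0.1 -0.4] T [ 0.02   0.007 -0.031] w 42.4 qd7 [-0.001  0.001]
-> cm [-0.01  0.01 -0.06] spin 0.1
-30 318 zmax -9.3
-26 551 zmax -5.8
-22 19 zmax 58.9
-18 86 zmax 60.0
-14 161 zmax 60.0
-10 263 zmax 59.9
-6 527 zmax 59.5
-2 565 zmax 48.0
2 546 zmax 47.1
6 250 zmax 46.8
10 133 zmax 59.1
14 64 zmax 59.2
18 431 zmax -6.5
22 418 zmax 59.7
26 266 zmax 60.0
```

View pics/m5.png

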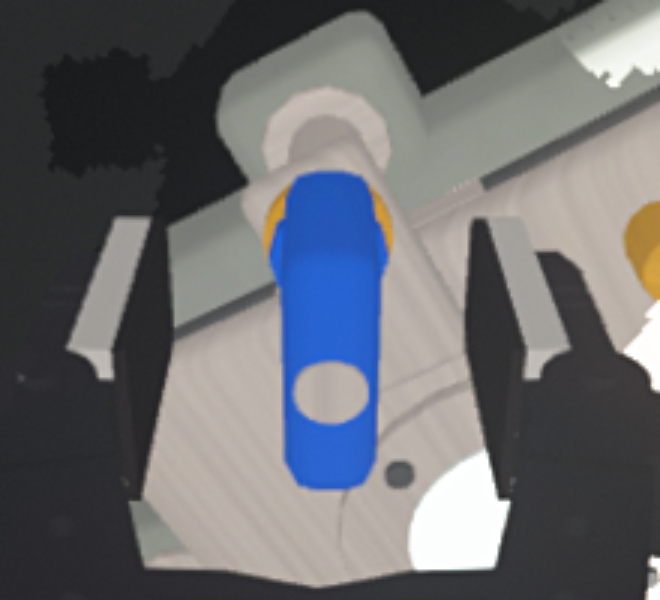

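Request:
play_rows(
  targets=[
    [0.7, 0, 0, -0.4, 0],
    [1, 0, 0, -0.4, 0],
    [1, 0, 0, -0.4, 0],
    [1, 0, 0, -0.4, 0],
    [1, 0, 0, -0.4, 0],
  ],
)

```text
clock: 5.1
eef_pos: [603.6, 11.2, 81.4]
tool_rot: [3.139, -0.002, 0.608]
force: [1.3, -2.1, 6.0]
width: 11.2
gripper_force: 60.3
```

```bash
python3 - <<'E'
from h import *
go(602.5,11.8,77,34.8)
E
```

```text
at 5.1 [603.6  11.2  81.4] yaw 34.8 q [-0.    0.75 -0.1   1.77  0.12  0.62 -1.13] F [ 1.3 -2.1  6. ] T [-0.365  0.01   0.077] w 11.2 qd7 [-0.001 -0.   ]
-> cm [-0.05 -0.12  0.44] spin 0.0
```

```bash
cat >rd.py <<'E'
from h import *
import sys
n=int(sys.argv[1]) if len(sys.argv)>1 else 3
S=[ctrl.read_state()]
for i in range(n): ctrl.get_image('wrist'); S.append(ctrl.read_state())
print('t',round(S[0]['clock'],2),'yaw',np.round([np.degrees(s['tool_rot'][2]) for s in S],2),'q7',np.degrees(S[-1]['qpos'][6]).round(2),'Tz',np.round([s['torque'][2] for s in S],3),'mean',np.mean([s['torque'][2] for s in S]).round(3),'tau7',np.round([s['tau'][6] for s in S],3),'F',np.round(S[-1]['force'],1),'p',np.round(S[-1]['eef_pos'],1))
E
python3 rd.py
```

```text
t 5.1 yaw [34.84 34.84 34.84 34.84] q7 -65.02 Tz [0.077 0.142 0.044 0.093] mean 0.089 tau7 [-0.076 -0.077 -0.077 -0.077] F [ 0.9 -2.4  6.1] p [603.6  11.2  81.4]
```

Request:
play_rows(
  targets=[
    [1, 0, 0, 0, 2.5],
    [1, 0, 0, 0, 5],
    [1, 0, 0, 0, 7.5],
    [1, 0, 0, 0, 10],
  ],
)

```text
clock: 5.65
eef_pos: [603.7, 11.0, 81.4]
tool_rot: [3.139, -0.003, 0.432]
force: [1.7, -2.4, 5.8]
width: 11.0
gripper_force: 60.5
```

```bash
python3 rd.py
```

```text
t 5.65 yaw [24.77 24.67 24.79 24.81] q7 -72.16 Tz [ 0.223  0.134  0.001 -0.067] mean 0.073 tau7 [ 0.099 -0.185 -0.156  0.004] F [ 1.7 -2.7  6.6] p [603.7  11.   81.4]
```

Request:
play_rows(
  targets=[
    [1, 0, 0, 0, 3],
    [1, 0, 0, 0, 6],
    [1, 0, 0, 0, 9],
  ],
)

```text
clock: 6.1
eef_pos: [603.8, 10.9, 81.4]
tool_rot: [3.14, -0.003, 0.275]
force: [1.3, -2.7, 5.3]
width: 10.6
gripper_force: 60.4
```

```bash
python3 rd.py
```

```text
t 6.1 yaw [15.75 15.62 15.77 15.8 ] q7 -78.54 Tz [ 0.183  0.084 -0.023 -0.102] mean 0.036 tau7 [ 0.161 -0.188 -0.154  0.039] F [ 1.4 -2.2  5.4] p [603.8  10.8  81.4]
```

Request:
play_rows(
  targets=[
    [1, 0, 0, 0, 2],
  ],
)

```text
clock: 6.35
eef_pos: [603.8, 10.8, 81.4]
tool_rot: [3.14, -0.003, 0.241]
force: [0.7, -2.6, 5.6]
width: 10.6
gripper_force: 60.4
```

```bash
python3 rd.py 0
```

```text
t 6.35 yaw [13.82] q7 -79.95 Tz [0.187] mean 0.187 tau7 [0.155] F [ 0.7 -2.6  5.6] p [603.8  10.8  81.4]
```

Request:
play_rows(
  targets=[
    [1, 0, 0, 0, 2],
  ],
)

```text
clock: 6.45
eef_pos: [603.8, 10.8, 81.4]
tool_rot: [3.14, -0.003, 0.206]
force: [1.5, -2.7, 5.4]
width: 10.7
gripper_force: 60.4
```

```bash
python3 rd.py 0
```

```text
t 6.45 yaw [11.79] q7 -81.39 Tz [0.268] mean 0.268 tau7 [0.04] F [ 1.5 -2.7  5.4] p [603.8  10.8  81.4]
```

Request:
play_rows(
  targets=[
    [1, 0, 0, 0, 2],
  ],
)

```text
clock: 6.55
eef_pos: [603.8, 10.8, 81.4]
tool_rot: [3.14, -0.003, 0.171]
force: [0.5, -2.6, 5.6]
width: 11.3
gripper_force: 60.4
```

```bash
python3 rd.py 0
```

```text
t 6.55 yaw [9.79] q7 -82.81 Tz [0.18] mean 0.18 tau7 [0.033] F [ 0.5 -2.6  5.6] p [603.8  10.8  81.4]
```

Request:
play_rows(
  targets=[
    [1, 0, 0, 0, 2],
  ],
)

```text
clock: 6.65
eef_pos: [603.8, 10.7, 81.4]
tool_rot: [3.14, -0.003, 0.136]
force: [1.0, -3.0, 5.8]
width: 11.1
gripper_force: 60.4
```

```bash
python3 rd.py 0
```

```text
t 6.65 yaw [7.78] q7 -84.22 Tz [0.239] mean 0.239 tau7 [0.033] F [ 1.  -3.   5.8] p [603.8  10.7  81.4]
```

Request:
play_rows(
  targets=[
    [1, 0, 0, 0, 2],
  ],
)

```text
clock: 6.75
eef_pos: [603.8, 10.7, 81.4]
tool_rot: [3.14, -0.003, 0.101]
force: [1.2, -2.7, 6.6]
width: 11.1
gripper_force: 60.4
```

```bash
python3 rd.py 0
```

```text
t 6.75 yaw [5.78] q7 -85.63 Tz [0.23] mean 0.23 tau7 [0.033] F [ 1.2 -2.7  6.6] p [603.8  10.7  81.4]
```

Request:
play_rows(
  targets=[
    [1, 0, 0, 0, 2],
  ],
)

```text
clock: 6.85
eef_pos: [603.8, 10.7, 81.4]
tool_rot: [3.14, -0.003, 0.066]
force: [0.5, -2.8, 5.2]
width: 11.0
gripper_force: 60.4
```

```bash
python3 rd.py 0
```

```text
t 6.85 yaw [3.78] q7 -87.04 Tz [0.254] mean 0.254 tau7 [0.033] F [ 0.5 -2.8  5.2] p [603.8  10.7  81.4]
```

Request:
play_rows(
  targets=[
    [1, 0, 0, 0, 2],
  ],
)

```text
clock: 6.95
eef_pos: [603.8, 10.6, 81.4]
tool_rot: [3.14, -0.003, 0.031]
force: [0.7, -3.0, 5.2]
width: 11.0
gripper_force: 60.4
```

```bash
python3 rd.py 0
```

```text
t 6.95 yaw [1.78] q7 -88.45 Tz [0.253] mean 0.253 tau7 [0.033] F [ 0.7 -3.   5.2] p [603.8  10.6  81.4]
```

Request:
play_rows(
  targets=[
    [1, 0, 0, 0, 2],
  ],
)

```text
clock: 7.05
eef_pos: [603.8, 10.6, 81.4]
tool_rot: [3.14, -0.004, -0.004]
force: [-0.5, -3.8, 4.3]
width: 10.8
gripper_force: 60.4
```

```bash
python3 rd.py 0
```

```text
t 7.05 yaw [-0.22] q7 -89.87 Tz [0.19] mean 0.19 tau7 [0.033] F [-0.5 -3.8  4.3] p [603.8  10.6  81.4]
```

Request:
play_rows(
  targets=[
    [1, 0, 0, 0, 2],
  ],
)

```text
clock: 7.15
eef_pos: [603.8, 10.5, 81.4]
tool_rot: [3.14, -0.004, -0.039]
force: [0.9, -3.5, 5.9]
width: 10.9
gripper_force: 60.4
```

```bash
python3 rd.py 0
```

```text
t 7.15 yaw [-2.22] q7 -91.28 Tz [0.282] mean 0.282 tau7 [0.032] F [ 0.9 -3.5  5.9] p [603.8  10.5  81.4]
```

Request:
play_rows(
  targets=[
    [1, 0, 0, 0, 2],
  ],
)

```text
clock: 7.25
eef_pos: [603.8, 10.5, 81.4]
tool_rot: [3.14, -0.004, -0.074]
force: [1.6, -3.3, 5.6]
width: 10.6
gripper_force: 60.4
```

```bash
python3 rd.py 0
```

```text
t 7.25 yaw [-4.22] q7 -92.69 Tz [0.212] mean 0.212 tau7 [0.032] F [ 1.6 -3.3  5.6] p [603.8  10.5  81.4]
```

Request:
play_rows(
  targets=[
    [1, 0, 0, 0, 2],
  ],
)

```text
clock: 7.35
eef_pos: [603.8, 10.5, 81.4]
tool_rot: [3.14, -0.004, -0.109]
force: [1.3, -3.0, 4.1]
width: 10.6
gripper_force: 60.4
```

```bash
python3 rd.py 0
```

```text
t 7.35 yaw [-6.23] q7 -94.1 Tz [0.232] mean 0.232 tau7 [0.032] F [ 1.3 -3.   4.1] p [603.8  10.5  81.4]
```

Request:
play_rows(
  targets=[
    [1, 0, 0, 0, 2],
  ],
)

```text
clock: 7.45
eef_pos: [603.9, 10.4, 81.4]
tool_rot: [3.141, -0.004, -0.144]
force: [1.9, -3.3, 5.4]
width: 11.0
gripper_force: 60.4
```

```bash
python3 rd.py 0
```

```text
t 7.45 yaw [-8.23] q7 -95.51 Tz [0.205] mean 0.205 tau7 [0.032] F [ 1.9 -3.3  5.4] p [603.9  10.4  81.4]
```

Request:
play_rows(
  targets=[
    [1, 0, 0, 0, 2],
  ],
)

```text
clock: 7.55
eef_pos: [603.8, 10.4, 81.4]
tool_rot: [3.141, -0.004, -0.178]
force: [0.9, -3.3, 5.3]
width: 11.1
gripper_force: 60.4
```

```bash
python3 rd.py 0
```

```text
t 7.55 yaw [-10.22] q7 -96.92 Tz [0.225] mean 0.225 tau7 [0.032] F [ 0.9 -3.3  5.3] p [603.8  10.4  81.4]
```

Request:
play_rows(
  targets=[
    [1, 0, 0, 0, 2],
  ],
)

```text
clock: 7.65
eef_pos: [603.8, 10.3, 81.4]
tool_rot: [3.141, -0.004, -0.213]
force: [0.2, -3.8, 4.8]
width: 11.1
gripper_force: 60.4
```

```bash
python3 rd.py 0
```

```text
t 7.65 yaw [-12.23] q7 -98.34 Tz [0.22] mean 0.22 tau7 [0.032] F [ 0.2 -3.8  4.8] p [603.8  10.3  81.4]
```

Request:
play_rows(
  targets=[
    [1, 0, 0, 0, 2],
  ],
)

```text
clock: 7.75
eef_pos: [603.8, 10.3, 81.4]
tool_rot: [3.141, -0.004, -0.248]
force: [1.0, -3.1, 6.2]
width: 10.9
gripper_force: 60.4
```

```bash
python3 rd.py 0
```

```text
t 7.75 yaw [-14.23] q7 -99.75 Tz [0.211] mean 0.211 tau7 [0.033] F [ 1.  -3.1  6.2] p [603.8  10.3  81.4]
```

Request:
play_rows(
  targets=[
    [1, 0, 0, 0, 2],
  ],
)

```text
clock: 7.85
eef_pos: [603.8, 10.3, 81.4]
tool_rot: [3.141, -0.004, -0.283]
force: [2.2, -3.0, 5.3]
width: 11.0
gripper_force: 60.4
```

```bash
python3 rd.py 0
```

```text
t 7.85 yaw [-16.23] q7 -101.16 Tz [0.245] mean 0.245 tau7 [0.033] F [ 2.2 -3.   5.3] p [603.8  10.3  81.4]
```

Request:
play_rows(
  targets=[
    [1, 0, 0, 0, 2],
  ],
)

```text
clock: 7.95
eef_pos: [603.8, 10.3, 81.4]
tool_rot: [3.141, -0.004, -0.318]
force: [1.0, -3.8, 5.1]
width: 10.8
gripper_force: 60.4
```

```bash
python3 rd.py 0
```

```text
t 7.95 yaw [-18.23] q7 -102.57 Tz [0.227] mean 0.227 tau7 [0.033] F [ 1.  -3.8  5.1] p [603.8  10.3  81.4]
```

Request:
play_rows(
  targets=[
    [1, 0, 0, 0, 2],
  ],
)

```text
clock: 8.05
eef_pos: [603.8, 10.2, 81.4]
tool_rot: [3.141, -0.004, -0.353]
force: [1.4, -3.3, 5.1]
width: 10.7
gripper_force: 60.5
```

```bash
python3 rd.py 0
```

```text
t 8.05 yaw [-20.23] q7 -103.99 Tz [0.195] mean 0.195 tau7 [0.031] F [ 1.4 -3.3  5.1] p [603.8  10.2  81.4]
```

Request:
play_rows(
  targets=[
    [1, 0, 0, 0, 2],
  ],
)

```text
clock: 8.15
eef_pos: [603.8, 10.2, 81.4]
tool_rot: [3.141, -0.004, -0.388]
force: [0.9, -2.4, 4.9]
width: 10.6
gripper_force: 60.5
```

```bash
python3 rd.py 0
```

```text
t 8.15 yaw [-22.23] q7 -105.4 Tz [0.258] mean 0.258 tau7 [0.024] F [ 0.9 -2.4  4.9] p [603.8  10.2  81.4]
```

Request:
play_rows(
  targets=[
    [1, 0, 0, 0, 2],
  ],
)

```text
clock: 8.25
eef_pos: [603.8, 10.1, 81.4]
tool_rot: [3.141, -0.004, -0.423]
force: [0.5, -2.5, 5.7]
width: 10.5
gripper_force: 60.5
```

```bash
python3 rd.py 0
```

```text
t 8.25 yaw [-24.23] q7 -106.82 Tz [0.268] mean 0.268 tau7 [0.018] F [ 0.5 -2.5  5.7] p [603.8  10.1  81.4]
```

Request:
play_rows(
  targets=[
    [1, 0, 0, 0, 2],
  ],
)

```text
clock: 8.35
eef_pos: [603.8, 10.1, 81.4]
tool_rot: [3.141, -0.004, -0.458]
force: [0.4, -4.0, 5.4]
width: 11.1
gripper_force: 60.5
```

```bash
python3 rd.py 0
```

```text
t 8.35 yaw [-26.23] q7 -108.23 Tz [0.21] mean 0.21 tau7 [0.013] F [ 0.4 -4.   5.4] p [603.8  10.1  81.4]
```

Request:
play_rows(
  targets=[
    [1, 0, 0, 0, 2],
  ],
)

```text
clock: 8.45
eef_pos: [603.8, 10.1, 81.4]
tool_rot: [3.142, -0.004, -0.493]
force: [0.6, -3.8, 5.8]
width: 10.7
gripper_force: 60.5
```

```bash
python3 rd.py 0
```

```text
t 8.45 yaw [-28.23] q7 -109.65 Tz [0.262] mean 0.262 tau7 [0.008] F [ 0.6 -3.8  5.8] p [603.8  10.1  81.4]
```

Request:
play_rows(
  targets=[
    [1, 0, 0, 0, 2],
  ],
)

```text
clock: 8.55
eef_pos: [603.8, 10.1, 81.4]
tool_rot: [-3.142, -0.004, -0.528]
force: [-0.7, -3.8, 5.3]
width: 11.0
gripper_force: 60.5
```

```bash
python3 rd.py 0
```

```text
t 8.55 yaw [-30.23] q7 -111.06 Tz [0.217] mean 0.217 tau7 [0.004] F [-0.7 -3.8  5.3] p [603.8  10.1  81.4]
```

Request:
play_rows(
  targets=[
    [1, 0, 0, 0, 2],
  ],
)

```text
clock: 8.65
eef_pos: [603.7, 10.0, 81.4]
tool_rot: [-3.142, -0.004, -0.563]
force: [0.0, -4.2, 5.2]
width: 10.6
gripper_force: 60.5
```

```bash
python3 rd.py 0
```

```text
t 8.65 yaw [-32.23] q7 -112.48 Tz [0.284] mean 0.284 tau7 [0.] F [ 0.  -4.2  5.2] p [603.7  10.   81.4]
```

Request:
play_rows(
  targets=[
    [1, 0, 0, 0, 2],
  ],
)

```text
clock: 8.75
eef_pos: [603.8, 10.0, 81.4]
tool_rot: [-3.141, -0.004, -0.597]
force: [-0.1, -5.2, 5.3]
width: 10.7
gripper_force: 60.5
```

```bash
python3 rd.py 0
```

```text
t 8.75 yaw [-34.23] q7 -113.9 Tz [0.228] mean 0.228 tau7 [-0.004] F [-0.1 -5.2  5.3] p [603.8  10.   81.4]
```

Request:
play_rows(
  targets=[
    [1, 0, 0, 0, 2],
    [1, 0, 0, 0, 3],
    [0.5, 0, 0, 0, 3],
    [0.5, 0, 0, 0, 3],
    [0.5, 0, 0, 0, 3],
    [0.5, 0, 0, -4, 3],
    [0.5, 0, 0, -6, -5],
    [0.5, 1, 5, -6, -13],
    [0.5, 2, 10, -6, -21],
    [0.5, 3, 16.2, -6, -29],
  ],
)

```text
clock: 9.75
eef_pos: [541.9, -126.4, 140.3]
tool_rot: [-3.142, -0.001, -0.082]
force: [0.9, -2.0, -0.4]
width: 42.7
gripper_force: 0.0
```

```bash
python3 -c "
from h import *
go(529.8,-137.4,140,53)"
```

```text
at 9.75 [ 541.9 -126.4  140.3] yaw -4.7 q [ 0.12  0.61  0.09  1.87 -0.09  0.66 -1.39] F [ 0.9 -2.  -0.4] T [-0.086 -0.016  0.048] w 42.7 qd7 [1.166 1.822]
-> cm [-1.12  1.2   0.03] spin -57.7
```

Request:
play_rows(
  targets=[
    [0.5, 0, 0, 0, -8.5],
    [0.5, 0, 0, 0, -17],
    [0.5, 0, 0, 0, -25.5],
    [0.5, 0, 0, 0, -34],
    [0.5, 0, 0, 0, -42.5],
    [0.5, 0, 0, 0, -51],
    [0.5, 0, 0, 0, -58],
    [0.5, 0, 0, 0, -58],
    [0.5, 0, 0, 0, -58],
  ],
)

```text
clock: 10.65
eef_pos: [542.3, -125.5, 140.0]
tool_rot: [-3.141, -0.0, 0.92]
force: [0.3, -0.5, -0.1]
width: 42.6
gripper_force: 0.0
```

```bash
python3 -c "
from h import *
s,p,d,W=wrist_look('w6',110); knobs(W,p)
go(529.8,-137.4,80,53)"
```

```text
red [ 422   96   60   59 1279] c [639.9 -99. ] [12.5 35.6] long yaw 103.6 z 109.8
red [ 128  157   26   67 1064] c [491.9 -26.7] [36.3 12.1] long yaw 39.5 z 110.0
blue [220   0  71  10 415] c [598.9   7.9] [ 4.8 34.9] long yaw 138.6 z 108.6
blue [ 311  275   22   60 1002] c [ 529.4 -136.7] [35.6 11.3] long yaw 53.1 z 110.0
at 10.7 [ 542.3 -125.5  140. ] yaw 52.7 q [ 0.31  0.62 -0.19  1.86  0.18  0.68 -0.64] F [-0.4  0.5 -1.1] T [ 0.003 -0.034  0.025] w 42.5 qd7 [-0.005  0.008]
-> cm [-1.7  -0.27  6.  ] spin -0.3
```

Request:
play_rows(
  targets=[
    [0.5, -1.68, -0.25, 0, -0.3],
    [0.5, -1.68, -0.25, 2, -0.3],
    [0.5, -1.68, -0.25, 5, -0.3],
    [0.5, -1.68, -0.25, 5.9, -0.3],
    [1, -1.68, -0.25, 5.9, -0.3],
    [1, -1.68, -0.25, 5.9, -0.3],
    [1, -1.68, -0.25, 5.9, -0.3],
    [1, -1.68, -0.25, 5.9, 1.7],
    [1, -1.68, -0.25, 5.9, 4.7],
    [1, -1.68, -0.25, 5.9, 7.7],
  ],
)

```text
clock: 11.7
eef_pos: [530.6, -137.8, 82.1]
tool_rot: [3.14, -0.0, 0.786]
force: [-1.2, -0.1, 1.1]
width: 11.0
gripper_force: 59.3
```

```bash
python3 rd.py 0
```

```text
t 11.7 yaw [45.01] q7 -42.48 Tz [0.226] mean 0.226 tau7 [0.154] F [-1.2 -0.1  1.1] p [ 530.6 -137.8   82.1]
```

Request:
play_rows(
  targets=[
    [1, 0, 0, 0, 3],
    [1, 0, 0, 0, 5],
    [1, 0, 0, 0, 7],
    [1, 0, 0, 0, 9],
  ],
)

```text
clock: 12.1
eef_pos: [530.7, -137.9, 82.1]
tool_rot: [3.14, -0.0, 0.629]
force: [-2.3, -1.2, 6.3]
width: 10.7
gripper_force: 59.9
```

```bash
python3 rd.py 0
```

```text
t 12.1 yaw [36.04] q7 -48.56 Tz [0.181] mean 0.181 tau7 [0.026] F [-2.3 -1.2  6.3] p [ 530.7 -137.9   82.1]
```

Request:
play_rows(
  targets=[
    [1, 0, 0, 0, 2],
  ],
)

```text
clock: 12.2
eef_pos: [530.7, -137.9, 82.1]
tool_rot: [3.14, -0.001, 0.594]
force: [-2.4, -0.5, 5.9]
width: 11.0
gripper_force: 59.9
```

```bash
python3 rd.py 0
```

```text
t 12.2 yaw [34.04] q7 -49.91 Tz [0.249] mean 0.249 tau7 [0.025] F [-2.4 -0.5  5.9] p [ 530.7 -137.9   82.1]
```

Request:
play_rows(
  targets=[
    [1, 0, 0, 0, 2],
  ],
)

```text
clock: 12.3
eef_pos: [530.7, -138.0, 82.1]
tool_rot: [3.14, -0.001, 0.559]
force: [-1.3, -0.6, 6.5]
width: 10.6
gripper_force: 59.9
```

```bash
python3 rd.py 0
```

```text
t 12.3 yaw [32.04] q7 -51.26 Tz [0.164] mean 0.164 tau7 [0.024] F [-1.3 -0.6  6.5] p [ 530.7 -138.    82.1]
```

Request:
play_rows(
  targets=[
    [1, 0, 0, 0, 2],
  ],
)

```text
clock: 12.4
eef_pos: [530.8, -138.0, 82.1]
tool_rot: [3.14, -0.001, 0.524]
force: [-1.6, -1.0, 5.7]
width: 10.5
gripper_force: 59.9
```

```bash
python3 rd.py 0
```

```text
t 12.4 yaw [30.04] q7 -52.61 Tz [0.209] mean 0.209 tau7 [0.024] F [-1.6 -1.   5.7] p [ 530.8 -138.    82.1]
```

Request:
play_rows(
  targets=[
    [1, 0, 0, 0, 2],
  ],
)

```text
clock: 12.5
eef_pos: [530.8, -138.0, 82.1]
tool_rot: [3.14, -0.001, 0.489]
force: [-1.3, -2.4, 6.2]
width: 10.7
gripper_force: 59.9
```

```bash
python3 rd.py 0
```

```text
t 12.5 yaw [28.04] q7 -53.96 Tz [0.256] mean 0.256 tau7 [0.023] F [-1.3 -2.4  6.2] p [ 530.8 -138.    82.1]
```

Request:
play_rows(
  targets=[
    [1, 0, 0, 0, 2],
  ],
)

```text
clock: 12.6
eef_pos: [530.8, -138.1, 82.1]
tool_rot: [3.14, -0.001, 0.454]
force: [-3.1, -2.1, 4.8]
width: 10.9
gripper_force: 59.9
```

```bash
python3 rd.py 0
```

```text
t 12.6 yaw [26.03] q7 -55.31 Tz [0.243] mean 0.243 tau7 [0.023] F [-3.1 -2.1  4.8] p [ 530.8 -138.1   82.1]
```

Request:
play_rows(
  targets=[
    [1, 0, 0, 0, 2],
  ],
)

```text
clock: 12.7
eef_pos: [530.8, -138.1, 82.0]
tool_rot: [3.14, -0.001, 0.419]
force: [-1.9, -1.5, 5.7]
width: 10.6
gripper_force: 59.9
```

```bash
python3 rd.py 0
```

```text
t 12.7 yaw [24.03] q7 -56.65 Tz [0.249] mean 0.249 tau7 [0.023] F [-1.9 -1.5  5.7] p [ 530.8 -138.1   82. ]
```

Request:
play_rows(
  targets=[
    [1, 0, 0, 0, 2],
  ],
)

```text
clock: 12.8
eef_pos: [530.8, -138.2, 82.1]
tool_rot: [3.14, -0.001, 0.384]
force: [-1.8, -0.8, 6.1]
width: 10.8
gripper_force: 59.9
```

```bash
python3 rd.py 0
```

```text
t 12.8 yaw [22.03] q7 -58.0 Tz [0.262] mean 0.262 tau7 [0.022] F [-1.8 -0.8  6.1] p [ 530.8 -138.2   82.1]
```

Request:
play_rows(
  targets=[
    [1, 0, 0, 0, 2],
  ],
)

```text
clock: 12.9
eef_pos: [530.8, -138.2, 82.1]
tool_rot: [3.14, -0.001, 0.35]
force: [-1.6, -2.3, 6.0]
width: 10.8
gripper_force: 59.9
```

```bash
python3 rd.py 0
```

```text
t 12.9 yaw [20.03] q7 -59.34 Tz [0.257] mean 0.257 tau7 [0.022] F [-1.6 -2.3  6. ] p [ 530.8 -138.2   82.1]
```

Request:
play_rows(
  targets=[
    [1, 0, 0, 0, 2],
  ],
)

```text
clock: 13.0
eef_pos: [530.8, -138.3, 82.1]
tool_rot: [3.14, -0.001, 0.315]
force: [-1.5, -1.1, 6.2]
width: 10.7
gripper_force: 59.9
```

```bash
python3 rd.py 0
```

```text
t 13.0 yaw [18.03] q7 -60.68 Tz [0.241] mean 0.241 tau7 [0.021] F [-1.5 -1.1  6.2] p [ 530.8 -138.3   82.1]
```

Request:
play_rows(
  targets=[
    [1, 0, 0, 0, 2],
  ],
)

```text
clock: 13.1
eef_pos: [530.9, -138.3, 82.0]
tool_rot: [3.14, -0.001, 0.28]
force: [-1.4, -0.8, 5.4]
width: 10.5
gripper_force: 59.9
```

```bash
python3 rd.py 0
```

```text
t 13.1 yaw [16.03] q7 -62.03 Tz [0.18] mean 0.18 tau7 [0.021] F [-1.4 -0.8  5.4] p [ 530.9 -138.3   82. ]
```

Request:
play_rows(
  targets=[
    [1, 0, 0, 0, 2],
  ],
)

```text
clock: 13.2
eef_pos: [530.8, -138.3, 82.1]
tool_rot: [3.14, -0.001, 0.245]
force: [-1.5, -0.8, 6.2]
width: 10.4
gripper_force: 59.9
```

```bash
python3 rd.py 0
```

```text
t 13.2 yaw [14.03] q7 -63.37 Tz [0.215] mean 0.215 tau7 [0.021] F [-1.5 -0.8  6.2] p [ 530.8 -138.3   82.1]
```

Request:
play_rows(
  targets=[
    [1, 0, 0, 0, 2],
  ],
)

```text
clock: 13.3
eef_pos: [530.9, -138.4, 82.1]
tool_rot: [3.14, -0.001, 0.21]
force: [-2.8, -1.0, 5.1]
width: 11.0
gripper_force: 59.9
```

```bash
python3 rd.py 0
```

```text
t 13.3 yaw [12.03] q7 -64.71 Tz [0.204] mean 0.204 tau7 [0.019] F [-2.8 -1.   5.1] p [ 530.9 -138.4   82.1]
```

Request:
play_rows(
  targets=[
    [1, 0, 0, 0, 2],
  ],
)

```text
clock: 13.4
eef_pos: [530.9, -138.4, 82.1]
tool_rot: [3.14, -0.001, 0.175]
force: [-1.8, -1.7, 5.9]
width: 10.6
gripper_force: 59.9
```

```bash
python3 rd.py 0
```

```text
t 13.4 yaw [10.03] q7 -66.04 Tz [0.259] mean 0.259 tau7 [0.01] F [-1.8 -1.7  5.9] p [ 530.9 -138.4   82.1]
```

Request:
play_rows(
  targets=[
    [1, 0, 0, 0, 2],
  ],
)

```text
clock: 13.5
eef_pos: [530.9, -138.4, 82.1]
tool_rot: [3.14, -0.001, 0.14]
force: [-1.2, -1.8, 5.0]
width: 10.6
gripper_force: 59.9
```

```bash
python3 rd.py 0
```

```text
t 13.5 yaw [8.03] q7 -67.38 Tz [0.204] mean 0.204 tau7 [0.005] F [-1.2 -1.8  5. ] p [ 530.9 -138.4   82.1]
```

Request:
play_rows(
  targets=[
    [1, 0, 0, 0, 2],
  ],
)

```text
clock: 13.6
eef_pos: [530.9, -138.5, 82.0]
tool_rot: [3.14, -0.002, 0.105]
force: [-1.4, -2.9, 5.3]
width: 10.8
gripper_force: 59.9
```

```bash
python3 rd.py 0
```

```text
t 13.6 yaw [6.03] q7 -68.72 Tz [0.266] mean 0.266 tau7 [0.001] F [-1.4 -2.9  5.3] p [ 530.9 -138.5   82. ]
```

Request:
play_rows(
  targets=[
    [1, 0, 0, 0, 2],
    [1, 0, 0, 0, 4],
  ],
)

```text
clock: 13.8
eef_pos: [530.9, -138.6, 82.1]
tool_rot: [3.14, -0.002, 0.035]
force: [-2.1, -2.0, 7.1]
width: 10.9
gripper_force: 59.9
```

```bash
python3 rd.py 0
```

```text
t 13.8 yaw [2.03] q7 -71.39 Tz [0.259] mean 0.259 tau7 [-0.008] F [-2.1 -2.   7.1] p [ 530.9 -138.6   82.1]
```

Request:
play_rows(
  targets=[
    [1, 0, 0, 0, 2],
  ],
)

```text
clock: 13.9
eef_pos: [530.9, -138.6, 82.1]
tool_rot: [3.14, -0.002, 0.0]
force: [-1.7, -1.6, 5.6]
width: 10.7
gripper_force: 59.9
```

```bash
python3 rd.py 0
```

```text
t 13.9 yaw [0.03] q7 -72.73 Tz [0.218] mean 0.218 tau7 [-0.013] F [-1.7 -1.6  5.6] p [ 530.9 -138.6   82.1]
```

Request:
play_rows(
  targets=[
    [1, 0, 0, 0, 2],
  ],
)

```text
clock: 14.0
eef_pos: [530.9, -138.7, 82.1]
tool_rot: [3.14, -0.002, -0.034]
force: [-1.7, -1.6, 5.7]
width: 10.8
gripper_force: 59.9
```

```bash
python3 rd.py 0
```

```text
t 14.0 yaw [-1.97] q7 -74.07 Tz [0.284] mean 0.284 tau7 [-0.019] F [-1.7 -1.6  5.7] p [ 530.9 -138.7   82.1]
```

Request:
play_rows(
  targets=[
    [1, 0, 0, 0, 2],
  ],
)

```text
clock: 14.1
eef_pos: [530.8, -138.7, 82.1]
tool_rot: [3.14, -0.002, -0.069]
force: [-1.3, -2.3, 5.0]
width: 11.2
gripper_force: 59.9
```

```bash
python3 rd.py 0
```

```text
t 14.1 yaw [-3.97] q7 -75.41 Tz [0.272] mean 0.272 tau7 [-0.024] F [-1.3 -2.3  5. ] p [ 530.8 -138.7   82.1]
```

Request:
play_rows(
  targets=[
    [0.5, 0, 0, 0, 0],
    [0.5, 0, 0, 0, 0],
    [0.5, 0, 0, 0, 0],
    [0.5, 0, 0, -4, 0],
    [0.5, -1, -3, -6, -8],
    [0.5, -3, -7, -6, -16],
    [0.5, -4.6, -10.9, -6, -24],
    [0.5, -4.6, -10.9, -6, -32],
    [0.5, -4.6, -10.9, -6, -40],
    [0.5, -4.6, -10.9, -6, -43.5],
  ],
)

```text
clock: 15.1
eef_pos: [491.7, -24.9, 141.3]
tool_rot: [-3.141, -0.001, 0.698]
force: [-0.1, -0.5, -0.4]
width: 43.0
gripper_force: 0.0
```

Request:
play_rows(
  targets=[
    [0.5, 0, 0, 0, 0],
    [0.5, 0, 0, 0, 0],
  ],
)

```text
clock: 15.3
eef_pos: [491.7, -25.7, 141.1]
tool_rot: [-3.141, -0.0, 0.69]
force: [0.2, -0.3, 0.9]
width: 42.6
gripper_force: 0.0
```

```bash
python3 -c "
from h import *
s,p,d,W=wrist_look('w7',110); knobs(W,p)
go(492.5,-27.3,81,39.3)"
```

```text
red [566 140  43  43 743] c [639.8 -98.5] [12.3 35.5] long yaw 103.2 z 109.6
red [ 317  244   24   63 1164] c [491.8 -25.7] [34.9 12.1] long yaw 39.0 z 109.9
blue [ 377   49   72   33 1308] c [602.   11.7] [12.5 36.3] long yaw 143.0 z 109.8
blue [483 312  44  39 614] c [ 531.6 -136.5] [12.1 31.2] long yaw 176.6 z 109.6
at 15.35 [491.7 -25.7 141.1] yaw 39.6 q [ 0.06  0.54 -0.09  2.03  0.08  0.57 -0.97] F [1.3 0.3 0. ] T [ 0.004  0.038 -0.016] w 42.8 qd7 [-0.003  0.004]
-> cm [-0.04  0.17  6.01] spin 0.3
```

Request:
play_rows(
  targets=[
    [0.5, 0, 0.1, 3, 0.3],
    [0.5, 0, 0.1, 6, 0.3],
    [0.5, 0, 0.1, 6, 0.3],
    [1, 0, 0.1, 6, 0.3],
    [1, 0, 0.1, 6, 0.3],
    [1, 0, 0.1, 6, 0.3],
    [1, 0, 0.1, 6, 0.3],
    [1, 0, 0.1, 6, 2.3],
    [1, 0, 0.1, 6, 4.3],
  ],
)

```text
clock: 16.25
eef_pos: [493.3, -26.4, 82.5]
tool_rot: [3.14, -0.002, 0.617]
force: [-1.1, -0.2, 6.7]
width: 10.8
gripper_force: 59.8
```

```bash
python3 rd.py 0
```

```text
t 16.25 yaw [35.34] q7 -58.97 Tz [0.21] mean 0.21 tau7 [0.002] F [-1.1 -0.2  6.7] p [493.3 -26.4  82.5]
```

Request:
play_rows(
  targets=[
    [1, 0, 0, 0, 2],
  ],
)

```text
clock: 16.35
eef_pos: [493.3, -26.5, 82.5]
tool_rot: [3.14, -0.002, 0.582]
force: [-0.2, -0.0, 6.3]
width: 10.9
gripper_force: 59.8
```

```bash
python3 rd.py 0
```

```text
t 16.35 yaw [33.34] q7 -60.24 Tz [0.253] mean 0.253 tau7 [-0.011] F [-0.2 -0.   6.3] p [493.3 -26.5  82.5]
```

Request:
play_rows(
  targets=[
    [1, 0, 0, 0, 2],
  ],
)

```text
clock: 16.45
eef_pos: [493.4, -26.5, 82.5]
tool_rot: [3.14, -0.002, 0.547]
force: [-1.1, -0.5, 6.2]
width: 10.9
gripper_force: 59.8
```

```bash
python3 rd.py 0
```

```text
t 16.45 yaw [31.34] q7 -61.5 Tz [0.253] mean 0.253 tau7 [-0.017] F [-1.1 -0.5  6.2] p [493.4 -26.5  82.5]
```

Request:
play_rows(
  targets=[
    [1, 0, 0, 0, 2],
  ],
)

```text
clock: 16.55
eef_pos: [493.4, -26.6, 82.5]
tool_rot: [3.14, -0.002, 0.512]
force: [-0.4, 0.1, 6.6]
width: 10.5
gripper_force: 59.8
```

```bash
python3 rd.py 0
```

```text
t 16.55 yaw [29.34] q7 -62.76 Tz [0.247] mean 0.247 tau7 [-0.023] F [-0.4  0.1  6.6] p [493.4 -26.6  82.5]
```

Request:
play_rows(
  targets=[
    [1, 0, 0, 0, 2],
  ],
)

```text
clock: 16.65
eef_pos: [493.4, -26.7, 82.5]
tool_rot: [3.14, -0.002, 0.477]
force: [-1.2, 0.0, 7.4]
width: 10.9
gripper_force: 59.7
```

```bash
python3 rd.py 0
```

```text
t 16.65 yaw [27.34] q7 -64.02 Tz [0.272] mean 0.272 tau7 [-0.028] F [-1.2  0.   7.4] p [493.4 -26.7  82.5]
```

Request:
play_rows(
  targets=[
    [1, 0, 0, 0, 2],
  ],
)

```text
clock: 16.75
eef_pos: [493.5, -26.7, 82.5]
tool_rot: [3.14, -0.002, 0.442]
force: [-0.6, -0.5, 5.9]
width: 10.7
gripper_force: 59.7
```

```bash
python3 rd.py 0
```

```text
t 16.75 yaw [25.34] q7 -65.28 Tz [0.281] mean 0.281 tau7 [-0.033] F [-0.6 -0.5  5.9] p [493.5 -26.7  82.5]
```

Request:
play_rows(
  targets=[
    [1, 0, 0, 0, 2],
  ],
)

```text
clock: 16.85
eef_pos: [493.5, -26.8, 82.5]
tool_rot: [3.14, -0.003, 0.407]
force: [-0.8, -1.0, 5.3]
width: 10.8
gripper_force: 59.7
```

```bash
python3 rd.py 0
```

```text
t 16.85 yaw [23.34] q7 -66.54 Tz [0.308] mean 0.308 tau7 [-0.038] F [-0.8 -1.   5.3] p [493.5 -26.8  82.5]
```

Request:
play_rows(
  targets=[
    [1, 0, 0, 0, 2],
    [1, 0, 0, 0, 4],
  ],
)

```text
clock: 17.05
eef_pos: [493.5, -26.9, 82.5]
tool_rot: [3.14, -0.003, 0.337]
force: [-1.4, -1.1, 6.8]
width: 10.7
gripper_force: 59.7
```

```bash
python3 rd.py 0
```

```text
t 17.05 yaw [19.34] q7 -69.06 Tz [0.228] mean 0.228 tau7 [-0.047] F [-1.4 -1.1  6.8] p [493.5 -26.9  82.5]
```

Request:
play_rows(
  targets=[
    [1, 0, 0, 0, 2],
    [1, 0, 0, 0, 4],
  ],
)

```text
clock: 17.25
eef_pos: [493.6, -27.0, 82.5]
tool_rot: [3.14, -0.003, 0.268]
force: [-0.0, -2.2, 7.1]
width: 10.9
gripper_force: 59.7
```

```bash
python3 rd.py 0
```

```text
t 17.25 yaw [15.33] q7 -71.57 Tz [0.278] mean 0.278 tau7 [-0.06] F [-0.  -2.2  7.1] p [493.6 -27.   82.5]
```

Request:
play_rows(
  targets=[
    [1, 0, 0, 0, 2],
    [1, 0, 0, 0, 4],
  ],
)

```text
clock: 17.45
eef_pos: [493.6, -27.2, 82.5]
tool_rot: [3.14, -0.003, 0.198]
force: [0.1, -2.4, 6.2]
width: 10.7
gripper_force: 59.7
```

```bash
python3 rd.py 0
```

```text
t 17.45 yaw [11.33] q7 -74.08 Tz [0.341] mean 0.341 tau7 [-0.082] F [ 0.1 -2.4  6.2] p [493.6 -27.2  82.5]
```

Request:
play_rows(
  targets=[
    [1, 0, 0, 0, 2],
    [1, 0, 0, 0, 4],
  ],
)

```text
clock: 17.65
eef_pos: [493.6, -27.3, 82.5]
tool_rot: [3.14, -0.003, 0.128]
force: [-0.3, -1.0, 5.8]
width: 10.4
gripper_force: 59.7
```

```bash
python3 rd.py 0
```

```text
t 17.65 yaw [7.33] q7 -76.59 Tz [0.323] mean 0.323 tau7 [-0.104] F [-0.3 -1.   5.8] p [493.6 -27.3  82.5]
```

Request:
play_rows(
  targets=[
    [1, 0, 0, 0, 2],
    [1, 0, 0, 0, 4],
    [1, 0, 0, 0, 6],
  ],
)

```text
clock: 17.95
eef_pos: [493.6, -27.4, 82.5]
tool_rot: [3.14, -0.003, 0.023]
force: [0.0, -2.3, 6.3]
width: 10.6
gripper_force: 59.7
```

```bash
python3 rd.py 0
```

```text
t 17.95 yaw [1.33] q7 -80.36 Tz [0.393] mean 0.393 tau7 [-0.139] F [ 0.  -2.3  6.3] p [493.6 -27.4  82.5]
```

Request:
play_rows(
  targets=[
    [1, 0, 0, 0, 2],
  ],
)

```text
clock: 18.05
eef_pos: [493.6, -27.5, 82.5]
tool_rot: [3.14, -0.003, -0.012]
force: [-0.0, -3.2, 7.1]
width: 10.7
gripper_force: 59.7
```

```bash
python3 rd.py 0
```

```text
t 18.05 yaw [-0.67] q7 -81.61 Tz [0.334] mean 0.334 tau7 [-0.15] F [-0.  -3.2  7.1] p [493.6 -27.5  82.5]
```

Request:
play_rows(
  targets=[
    [1, 0, 0, 0, 2],
  ],
)

```text
clock: 18.15
eef_pos: [493.6, -27.6, 82.5]
tool_rot: [3.14, -0.003, -0.047]
force: [-0.6, -2.4, 6.7]
width: 10.7
gripper_force: 59.8
```

```bash
python3 rd.py 0
```

```text
t 18.15 yaw [-2.67] q7 -82.87 Tz [0.407] mean 0.407 tau7 [-0.161] F [-0.6 -2.4  6.7] p [493.6 -27.6  82.5]
```

Request:
play_rows(
  targets=[
    [0.5, 0, 0, 0, 0],
    [0.5, 0, 0, 0, 0],
    [0.5, 0, 0, 0, 0],
    [0.5, 0, 0, -4, 0],
    [0.5, 2, 1, -6, -8],
    [0.5, 6, 2.6, -6, -16],
    [0.5, 10, 4.3, -6, -24],
    [0.5, 14, 6, -6, -32],
    [0.5, 15, 6.5, -6, -40],
    [0.5, 15, 6.5, -6, -48],
  ],
)

```text
clock: 19.15
eef_pos: [640.8, -100.1, 140.5]
tool_rot: [3.14, -0.0, 0.796]
force: [-0.6, 1.0, -0.1]
width: 42.7
gripper_force: 0.0
```

Request:
play_rows(
  targets=[
    [0.5, 0, 0, 0, -8.3],
    [0.5, 0, 0, 0, -16.6],
    [0.5, 0, 0, 0, -25],
    [0.5, 0, 0, 0, -33.3],
    [0.5, 0, 0, 0, -41.6],
    [0.5, 0, 0, 0, -50],
    [0.5, 0, 0, 0, -58.1],
    [0.5, 0, 0, 0, -58.1],
    [0.5, 0, 0, 0, -58.1],
  ],
)

```text
clock: 20.05
eef_pos: [638.9, -98.4, 140.9]
tool_rot: [-3.141, -0.0, 1.802]
force: [-0.2, 0.1, 0.2]
width: 42.7
gripper_force: 0.0
```

```bash
python3 -c "
from h import *
s,p,d,W=wrist_look('w8',110); knobs(W,p)
go(639.9,-98.7,81,103.4)"
```

```text
red [ 69  81  53  28 877] c [492.1 -26.1] [12.2 35.9] long yaw 177.3 z 109.9
red [ 317  247   23   62 1135] c [639.9 -98.5] [12.  34.5] long yaw 103.7 z 109.8
blue [ 275   20   60   63 1387] c [602.3  11.6] [12.2 36.3] long yaw 142.8 z 109.9
blue [108 277  53  32 800] c [ 529.8 -136.5] [11.9 35.4] long yaw 176.7 z 109.8
at 20.1 [639.  -98.4 141. ] yaw 103.3 q [ 0.33  0.74 -0.37  1.6   0.33  0.86  0.06] F [-1.1  0.7 -0.2] T [-0.011 -0.029  0.037] w 42.4 qd7 [-0.006  0.009]
-> cm [-0.05  0.08  6.  ] spin -0.1
```

Request:
play_rows(
  targets=[
    [0.5, 0, 0.14, 3, 0],
    [0.5, 0, 0.14, 6, 0],
    [0.5, 0, 0.14, 6, 0],
    [1, 0, 0.14, 6, 0],
    [1, 0, 0.14, 6, 0],
    [1, 0, 0.14, 6, 0],
    [1, 0, 0.14, 6, 0],
    [1, 0, 0.14, 6, 2],
    [1, 0, 0.14, 6, 4],
    [1, 0, 0.14, 6, 6],
  ],
)

```text
clock: 21.1
eef_pos: [640.5, -98.1, 82.9]
tool_rot: [3.141, 0.001, 1.7]
force: [-3.9, -0.5, 6.1]
width: 10.7
gripper_force: 60.4
```

```bash
python3 rd.py 0
```

```text
t 21.1 yaw [97.41] q7 -2.92 Tz [0.231] mean 0.231 tau7 [0.041] F [-3.9 -0.5  6.1] p [640.5 -98.1  82.9]
```

Request:
play_rows(
  targets=[
    [1, 0, 0, 0, 2],
  ],
)

```text
clock: 21.2
eef_pos: [640.6, -98.1, 82.9]
tool_rot: [3.141, 0.001, 1.665]
force: [-3.4, 0.3, 6.7]
width: 10.8
gripper_force: 60.3
```

```bash
python3 rd.py 0
```

```text
t 21.2 yaw [95.41] q7 -4.45 Tz [0.269] mean 0.269 tau7 [0.037] F [-3.4  0.3  6.7] p [640.6 -98.1  82.9]
```

Request:
play_rows(
  targets=[
    [1, 0, 0, 0, 2],
  ],
)

```text
clock: 21.3
eef_pos: [640.7, -98.1, 82.9]
tool_rot: [3.141, 0.001, 1.63]
force: [-3.4, 0.2, 4.7]
width: 11.1
gripper_force: 60.3
```

```bash
python3 rd.py 0
```

```text
t 21.3 yaw [93.41] q7 -5.98 Tz [0.184] mean 0.184 tau7 [0.033] F [-3.4  0.2  4.7] p [640.7 -98.1  82.9]
```

Request:
play_rows(
  targets=[
    [1, 0, 0, 0, 2],
  ],
)

```text
clock: 21.4
eef_pos: [640.8, -98.1, 82.9]
tool_rot: [3.14, 0.001, 1.596]
force: [-3.0, 0.0, 5.2]
width: 11.2
gripper_force: 60.3
```

```bash
python3 rd.py 0
```

```text
t 21.4 yaw [91.42] q7 -7.51 Tz [0.235] mean 0.235 tau7 [0.031] F [-3.   0.   5.2] p [640.8 -98.1  82.9]
```

Request:
play_rows(
  targets=[
    [1, 0, 0, 0, 2],
  ],
)

```text
clock: 21.5
eef_pos: [640.9, -98.1, 83.0]
tool_rot: [3.14, 0.001, 1.561]
force: [-2.8, 0.3, 5.7]
width: 11.0
gripper_force: 60.3
```

```bash
python3 rd.py 0
```

```text
t 21.5 yaw [89.41] q7 -9.04 Tz [0.258] mean 0.258 tau7 [0.028] F [-2.8  0.3  5.7] p [640.9 -98.1  83. ]
```

Request:
play_rows(
  targets=[
    [1, 0, 0, 0, 2],
  ],
)

```text
clock: 21.6
eef_pos: [641.0, -98.1, 82.9]
tool_rot: [3.14, 0.001, 1.526]
force: [-3.0, -0.1, 5.1]
width: 10.9
gripper_force: 60.2
```

```bash
python3 rd.py 0
```

```text
t 21.6 yaw [87.42] q7 -10.56 Tz [0.268] mean 0.268 tau7 [0.026] F [-3.  -0.1  5.1] p [641.  -98.1  82.9]
```

Request:
play_rows(
  targets=[
    [1, 0, 0, 0, 2],
    [1, 0, 0, 0, 4],
  ],
)

```text
clock: 21.8
eef_pos: [641.1, -98.1, 82.9]
tool_rot: [3.14, 0.0, 1.456]
force: [-3.2, -0.3, 5.5]
width: 10.7
gripper_force: 60.3
```

```bash
python3 rd.py 0
```

```text
t 21.8 yaw [83.42] q7 -13.6 Tz [0.254] mean 0.254 tau7 [0.023] F [-3.2 -0.3  5.5] p [641.1 -98.1  82.9]
```

Request:
play_rows(
  targets=[
    [1, 0, 0, 0, 2],
    [1, 0, 0, 0, 4],
  ],
)

```text
clock: 22.0
eef_pos: [641.3, -98.2, 83.0]
tool_rot: [3.139, 0.0, 1.386]
force: [-2.9, 0.2, 4.3]
width: 10.8
gripper_force: 60.3
```

```bash
python3 rd.py 0
```

```text
t 22.0 yaw [79.41] q7 -16.64 Tz [0.288] mean 0.288 tau7 [-0.001] F [-2.9  0.2  4.3] p [641.3 -98.2  83. ]
```

Request:
play_rows(
  targets=[
    [1, 0, 0, 0, 2],
    [1, 0, 0, 0, 4],
  ],
)

```text
clock: 22.2
eef_pos: [641.5, -98.2, 83.0]
tool_rot: [3.139, 0.0, 1.316]
force: [-2.4, -0.9, 5.0]
width: 10.9
gripper_force: 60.3
```

```bash
python3 rd.py 0
```

```text
t 22.2 yaw [75.42] q7 -19.65 Tz [0.261] mean 0.261 tau7 [-0.024] F [-2.4 -0.9  5. ] p [641.5 -98.2  83. ]
```

Request:
play_rows(
  targets=[
    [1, 0, 0, 0, 2],
    [1, 0, 0, 0, 4],
  ],
)

```text
clock: 22.4
eef_pos: [641.6, -98.2, 82.9]
tool_rot: [3.139, -0.0, 1.246]
force: [-1.1, -1.3, 5.9]
width: 10.9
gripper_force: 60.3
```

```bash
python3 rd.py 0
```

```text
t 22.4 yaw [71.42] q7 -22.67 Tz [0.328] mean 0.328 tau7 [-0.045] F [-1.1 -1.3  5.9] p [641.6 -98.2  82.9]
```

Request:
play_rows(
  targets=[
    [1, 0, 0, 0, 2],
    [1, 0, 0, 0, 4],
  ],
)

```text
clock: 22.6
eef_pos: [641.8, -98.3, 82.9]
tool_rot: [3.138, -0.0, 1.177]
force: [-1.2, -0.5, 5.4]
width: 11.0
gripper_force: 60.3
```

```bash
python3 rd.py 0
```

```text
t 22.6 yaw [67.42] q7 -25.67 Tz [0.347] mean 0.347 tau7 [-0.073] F [-1.2 -0.5  5.4] p [641.8 -98.3  82.9]
```

Request:
play_rows(
  targets=[
    [1, 0, 0, 0, 2],
    [1, 0, 0, 0, 4],
    [1, 0, 0, 0, 6],
  ],
)

```text
clock: 22.9
eef_pos: [642.0, -98.4, 82.9]
tool_rot: [3.138, -0.001, 1.072]
force: [-0.3, -1.2, 5.2]
width: 11.1
gripper_force: 60.3
```

```bash
python3 rd.py 0
```

```text
t 22.9 yaw [61.42] q7 -30.17 Tz [0.41] mean 0.41 tau7 [-0.11] F [-0.3 -1.2  5.2] p [642.  -98.4  82.9]
```

Request:
play_rows(
  targets=[
    [1, 0, 0, 0, 2],
  ],
)

```text
clock: 23.0
eef_pos: [642.1, -98.5, 83.0]
tool_rot: [3.138, -0.001, 1.037]
force: [-1.1, -1.5, 5.7]
width: 10.7
gripper_force: 60.3
```

```bash
python3 rd.py 0
```

```text
t 23.0 yaw [59.42] q7 -31.66 Tz [0.362] mean 0.362 tau7 [-0.123] F [-1.1 -1.5  5.7] p [642.1 -98.5  83. ]
```

Request:
play_rows(
  targets=[
    [1, 0, 0, 0, 2],
  ],
)

```text
clock: 23.1
eef_pos: [642.2, -98.5, 83.0]
tool_rot: [3.138, -0.001, 1.002]
force: [-0.9, -1.4, 5.5]
width: 10.8
gripper_force: 60.4
```

```bash
python3 rd.py 0
```

```text
t 23.1 yaw [57.42] q7 -33.15 Tz [0.363] mean 0.363 tau7 [-0.129] F [-0.9 -1.4  5.5] p [642.2 -98.5  83. ]
```

Request:
play_rows(
  targets=[
    [0.5, 0, 0, 0, 0],
    [0.5, 0, 0, 0, 0],
    [0.5, 0, 0, 0, 0],
    [0.5, 0, 0, -4, 0],
    [0.5, 1, -1.3, -6, -8],
    [0.5, 3, -4, -6, -16],
    [0.5, 5.5, -7, -6, -24],
    [0.5, 7.1, -9.3, -6, -32],
    [0.5, 7.1, -9.3, -6, -40],
    [0.5, 7.1, -9.3, -6, -48],
  ],
)

```text
clock: 24.1
eef_pos: [600.1, 13.6, 141.4]
tool_rot: [3.141, -0.0, 1.849]
force: [0.2, 0.0, -0.0]
width: 42.7
gripper_force: 0.0
```

Request:
play_rows(
  targets=[
    [0.5, 0, 0, 0, -8.3],
    [0.5, 0, 0, 0, -16.6],
    [0.5, 0, 0, 0, -25],
    [0.5, 0, 0, 0, -33.3],
    [0.5, 0, 0, 0, -37.5],
    [0.5, 0, 0, 0, -37.5],
    [0.5, 0, 0, 0, -37.5],
  ],
)

```text
clock: 24.8
eef_pos: [600.3, 11.8, 141.1]
tool_rot: [3.141, -0.0, 2.493]
force: [0.4, -0.6, -0.2]
width: 42.9
gripper_force: 0.0
```

```bash
python3 -c "
from h import *
s,p,d,W=wrist_look('w9',110); knobs(W,p)
go(602.3,11.6,81,142.8)"
```

```text
red [ 119  132   48   60 1082] c [491.5 -25.7] [12.4 36. ] long yaw 176.9 z 109.9
red [205 406  12  10  90] c [ 633.2 -110.1] [ 7.6 10.8] long yaw 137.8 z 110.0
blue [ 315  247   24   63 1124] c [601.8  12.1] [12.1 35.4] long yaw 143.5 z 109.8
blue [ 62 293  40  47 618] c [ 529.2 -136.3] [12.7 35.9] long yaw 175.6 z 109.5
at 24.85 [600.3  11.9 141.1] yaw 142.9 q [ 0.27  0.71 -0.54  1.73  0.48  0.83  0.42] F [0.3 0.5 0.1] T [ 0.008  0.032 -0.034] w 42.6 qd7 [-0.005  0.006]
-> cm [-0.17  0.1   6.01] spin 0.1
```

Request:
play_rows(
  targets=[
    [0.5, -0.13, 0.18, 3, 0],
    [0.5, -0.13, 0.18, 6, 0],
    [0.5, -0.13, 0.18, 6, 0],
    [1, -0.13, 0.18, 6, 0],
    [1, -0.13, 0.18, 6, 0],
    [1, -0.13, 0.18, 6, 0],
    [1, -0.13, 0.18, 6, 0],
    [1, -0.13, 0.18, 6, 2],
    [1, -0.13, 0.18, 6, 4],
  ],
)

```text
clock: 25.75
eef_pos: [602.1, 11.2, 82.8]
tool_rot: [-3.14, 0.001, 2.424]
force: [-4.0, -4.4, 6.0]
width: 10.5
gripper_force: 60.0
```

```bash
python3 rd.py 0
```

```text
t 25.75 yaw [138.86] q7 18.42 Tz [0.167] mean 0.167 tau7 [0.073] F [-4.  -4.4  6. ] p [602.1  11.2  82.8]
```

Request:
play_rows(
  targets=[
    [1, 0, 0, 0, 2],
  ],
)

```text
clock: 25.85
eef_pos: [602.1, 11.2, 82.7]
tool_rot: [-3.14, 0.002, 2.389]
force: [-4.0, -3.7, 5.9]
width: 11.1
gripper_force: 60.0
```

```bash
python3 rd.py 0
```

```text
t 25.85 yaw [136.87] q7 16.88 Tz [0.206] mean 0.206 tau7 [0.064] F [-4.  -3.7  5.9] p [602.1  11.2  82.7]
```

Request:
play_rows(
  targets=[
    [1, 0, 0, 0, 2],
  ],
)

```text
clock: 25.95
eef_pos: [602.1, 11.3, 82.7]
tool_rot: [-3.14, 0.002, 2.354]
force: [-3.7, -3.4, 6.4]
width: 10.6
gripper_force: 60.0
```

```bash
python3 rd.py 0
```

```text
t 25.95 yaw [134.87] q7 15.34 Tz [0.178] mean 0.178 tau7 [0.051] F [-3.7 -3.4  6.4] p [602.1  11.3  82.7]
```

Request:
play_rows(
  targets=[
    [1, 0, 0, 0, 2],
  ],
)

```text
clock: 26.05
eef_pos: [602.2, 11.3, 82.8]
tool_rot: [-3.14, 0.002, 2.319]
force: [-3.6, -2.8, 5.9]
width: 10.9
gripper_force: 60.0
```

```bash
python3 rd.py 0
```

```text
t 26.05 yaw [132.87] q7 13.81 Tz [0.219] mean 0.219 tau7 [0.038] F [-3.6 -2.8  5.9] p [602.2  11.3  82.8]
```

Request:
play_rows(
  targets=[
    [1, 0, 0, 0, 2],
  ],
)

```text
clock: 26.15
eef_pos: [602.2, 11.3, 82.7]
tool_rot: [-3.14, 0.002, 2.284]
force: [-4.5, -3.0, 5.6]
width: 10.7
gripper_force: 60.0
```

```bash
python3 rd.py 0
```

```text
t 26.15 yaw [130.87] q7 12.28 Tz [0.256] mean 0.256 tau7 [0.026] F [-4.5 -3.   5.6] p [602.2  11.3  82.7]
```

Request:
play_rows(
  targets=[
    [1, 0, 0, 0, 2],
  ],
)

```text
clock: 26.25
eef_pos: [602.2, 11.3, 82.8]
tool_rot: [-3.14, 0.002, 2.249]
force: [-3.7, -2.4, 6.4]
width: 10.7
gripper_force: 60.0
```

```bash
python3 rd.py 0
```

```text
t 26.25 yaw [128.88] q7 10.76 Tz [0.217] mean 0.217 tau7 [0.014] F [-3.7 -2.4  6.4] p [602.2  11.3  82.8]
```

Request:
play_rows(
  targets=[
    [1, 0, 0, 0, 2],
    [1, 0, 0, 0, 4],
  ],
)

```text
clock: 26.45
eef_pos: [602.3, 11.4, 82.8]
tool_rot: [-3.141, 0.002, 2.18]
force: [-3.9, -2.8, 6.4]
width: 10.7
gripper_force: 60.0
```

```bash
python3 rd.py 0
```

```text
t 26.45 yaw [124.89] q7 7.73 Tz [0.304] mean 0.304 tau7 [-0.01] F [-3.9 -2.8  6.4] p [602.3  11.4  82.8]
```

Request:
play_rows(
  targets=[
    [1, 0, 0, 0, 2],
    [1, 0, 0, 0, 4],
  ],
)

```text
clock: 26.65
eef_pos: [602.3, 11.4, 82.8]
tool_rot: [-3.141, 0.002, 2.11]
force: [-2.6, -2.6, 5.9]
width: 10.8
gripper_force: 59.9
```

```bash
python3 rd.py 0
```

```text
t 26.65 yaw [120.89] q7 4.71 Tz [0.288] mean 0.288 tau7 [-0.035] F [-2.6 -2.6  5.9] p [602.3  11.4  82.8]
```

Request:
play_rows(
  targets=[
    [1, 0, 0, 0, 2],
    [1, 0, 0, 0, 4],
  ],
)

```text
clock: 26.85
eef_pos: [602.4, 11.5, 82.8]
tool_rot: [-3.141, 0.002, 2.04]
force: [-3.2, -3.5, 5.6]
width: 10.8
gripper_force: 59.9
```

```bash
python3 rd.py 0
```

```text
t 26.85 yaw [116.9] q7 1.7 Tz [0.339] mean 0.339 tau7 [-0.059] F [-3.2 -3.5  5.6] p [602.4  11.5  82.8]
```

Request:
play_rows(
  targets=[
    [1, 0, 0, 0, 2],
    [1, 0, 0, 0, 4],
  ],
)

```text
clock: 27.05
eef_pos: [602.5, 11.5, 82.8]
tool_rot: [-3.142, 0.002, 1.971]
force: [-2.8, -3.0, 5.9]
width: 10.4
gripper_force: 59.9
```

```bash
python3 rd.py 0
```

```text
t 27.05 yaw [112.91] q7 -1.29 Tz [0.3] mean 0.3 tau7 [-0.084] F [-2.8 -3.   5.9] p [602.5  11.5  82.8]
```

Request:
play_rows(
  targets=[
    [1, 0, 0, 0, 2],
  ],
)

```text
clock: 27.15
eef_pos: [602.5, 11.5, 82.8]
tool_rot: [3.142, 0.002, 1.936]
force: [-3.5, -3.5, 5.0]
width: 11.3
gripper_force: 59.9
```

```bash
python3 rd.py 0
```

```text
t 27.15 yaw [110.92] q7 -2.78 Tz [0.305] mean 0.305 tau7 [-0.096] F [-3.5 -3.5  5. ] p [602.5  11.5  82.8]
```

Request:
play_rows(
  targets=[
    [1, 0, 0, 0, 2],
  ],
)

```text
clock: 27.25
eef_pos: [602.5, 11.5, 82.8]
tool_rot: [3.141, 0.002, 1.901]
force: [-3.2, -3.5, 4.9]
width: 11.0
gripper_force: 59.9
```

```bash
python3 rd.py 0
```

```text
t 27.25 yaw [108.92] q7 -4.27 Tz [0.383] mean 0.383 tau7 [-0.108] F [-3.2 -3.5  4.9] p [602.5  11.5  82.8]
```

Request:
play_rows(
  targets=[
    [1, 0, 0, 0, 2],
  ],
)

```text
clock: 27.35
eef_pos: [602.6, 11.5, 82.8]
tool_rot: [3.141, 0.002, 1.866]
force: [-2.7, -3.5, 4.9]
width: 11.1
gripper_force: 59.9
```

```bash
python3 rd.py 0
```

```text
t 27.35 yaw [106.92] q7 -5.76 Tz [0.354] mean 0.354 tau7 [-0.139] F [-2.7 -3.5  4.9] p [602.6  11.5  82.8]
```

Request:
play_rows(
  targets=[
    [1, 0, 0, 0, 1.5],
  ],
)

```text
clock: 27.45
eef_pos: [602.6, 11.5, 82.8]
tool_rot: [3.141, 0.002, 1.84]
force: [-3.0, -3.2, 6.3]
width: 10.8
gripper_force: 60.1
```

```bash
python3 rd.py 0
```

```text
t 27.45 yaw [105.42] q7 -6.87 Tz [0.44] mean 0.44 tau7 [-0.23] F [-3.  -3.2  6.3] p [602.6  11.5  82.8]
```

Request:
play_rows(
  targets=[
    [0.5, 0, 0, 0, 0],
    [0.5, 0, 0, 0, 0],
    [0.5, 0, 0, 0, 0],
    [0.5, 0, 0, -4, 0],
    [0.5, -1.5, -1.3, -6, -8],
    [0.5, -4.5, -4, -6, -16],
    [0.5, -7.5, -6.7, -6, -24],
    [0.5, -10.5, -9.3, -6, -32],
    [0.5, -12.4, -11, -6, -40],
    [0.5, -12.4, -11, -6, -48],
  ],
)

```text
clock: 28.45
eef_pos: [527.3, -141.4, 140.8]
tool_rot: [-3.138, -0.001, 2.678]
force: [0.7, 0.3, -0.5]
width: 42.4
gripper_force: 0.0
```

Request:
play_rows(
  targets=[
    [0.5, 0, 0, 0, -8.3],
    [0.5, 0, 0, 0, -16.6],
    [0.5, 0, 0, 0, -22.6],
    [0.5, 0, 0, 0, -22.6],
    [0.5, 0, 0, 0, -22.6],
  ],
)

```text
clock: 28.95
eef_pos: [529.6, -136.2, 141.1]
tool_rot: [3.141, 0.0, 3.07]
force: [-0.5, -0.8, 0.5]
width: 42.3
gripper_force: 0.0
```

```bash
python3 -c "
from h import *
s,p,d,W=wrist_look('w10',110); knobs(W,p)
go(529.5,-136.5,81,176.2)"
```

```text
red [ 508  161   24   65 1017] c [491.  -27.2] [12.1 35.4] long yaw 178.5 z 109.7
blue [ 311  241   22   64 1077] c [ 528. -137.] [11.3 34.9] long yaw 175.1 z 109.9
blue [524 338  45  31 559] c [601.   10.5] [12.8 35.7] long yaw 106.5 z 109.5
at 29.0 [ 529.7 -136.2  141.2] yaw 175.9 q [ 0.65  0.69 -0.71  1.88  0.62  0.8   1.11] F [0.2 1.1 0.5] T [ 0.032 -0.055  0.039] w 42.9 qd7 [-0.005  0.008]
-> cm [ 0.02 -0.03  6.02] spin -0.3
```

Request:
play_rows(
  targets=[
    [0.5, 0, 0, 3, 0],
    [0.5, 0, 0, 6, 0],
    [0.5, 0, 0, 6, 0],
    [1, 0, 0, 6, 0],
    [1, 0, 0, 6, 0],
    [1, 0, 0, 6, 0],
    [1, 0, 0, 6, 0],
    [1, 0, 0, 6, 2],
    [1, 0, 0, 6, 4],
  ],
)

```text
clock: 29.9
eef_pos: [530.4, -138.5, 82.7]
tool_rot: [-3.139, 0.003, 3.001]
force: [-0.7, -6.2, 4.5]
width: 10.5
gripper_force: 60.7
```

```bash
python3 rd.py 0
```

```text
t 29.9 yaw [171.93] q7 55.95 Tz [0.247] mean 0.247 tau7 [0.068] F [-0.7 -6.2  4.5] p [ 530.4 -138.5   82.7]
```

Request:
play_rows(
  targets=[
    [1, 0, 0, 0, 2],
  ],
)

```text
clock: 30.0
eef_pos: [530.4, -138.5, 82.7]
tool_rot: [-3.139, 0.003, 2.966]
force: [0.1, -5.8, 4.1]
width: 10.5
gripper_force: 60.7
```

```bash
python3 rd.py 0
```

```text
t 30.0 yaw [169.92] q7 54.39 Tz [0.246] mean 0.246 tau7 [0.059] F [ 0.1 -5.8  4.1] p [ 530.4 -138.5   82.7]
```

Request:
play_rows(
  targets=[
    [1, 0, 0, 0, 2],
  ],
)

```text
clock: 30.1
eef_pos: [530.4, -138.6, 82.7]
tool_rot: [-3.139, 0.003, 2.931]
force: [-1.5, -5.8, 4.8]
width: 10.8
gripper_force: 60.7
```

```bash
python3 rd.py 0
```

```text
t 30.1 yaw [167.92] q7 52.83 Tz [0.218] mean 0.218 tau7 [0.058] F [-1.5 -5.8  4.8] p [ 530.4 -138.6   82.7]
```

Request:
play_rows(
  targets=[
    [1, 0, 0, 0, 2],
  ],
)

```text
clock: 30.2
eef_pos: [530.4, -138.6, 82.7]
tool_rot: [-3.139, 0.003, 2.896]
force: [-1.2, -5.9, 4.3]
width: 10.4
gripper_force: 60.7
```

```bash
python3 rd.py 0
```

```text
t 30.2 yaw [165.93] q7 51.28 Tz [0.271] mean 0.271 tau7 [0.051] F [-1.2 -5.9  4.3] p [ 530.4 -138.6   82.7]
```

Request:
play_rows(
  targets=[
    [1, 0, 0, 0, 2],
  ],
)

```text
clock: 30.3
eef_pos: [530.4, -138.6, 82.7]
tool_rot: [-3.139, 0.003, 2.861]
force: [-0.5, -5.9, 4.5]
width: 10.7
gripper_force: 60.7
```

```bash
python3 rd.py 0
```

```text
t 30.3 yaw [163.92] q7 49.73 Tz [0.281] mean 0.281 tau7 [0.038] F [-0.5 -5.9  4.5] p [ 530.4 -138.6   82.7]
```

Request:
play_rows(
  targets=[
    [1, 0, 0, 0, 2],
  ],
)

```text
clock: 30.4
eef_pos: [530.4, -138.6, 82.7]
tool_rot: [-3.139, 0.003, 2.826]
force: [-1.0, -6.4, 4.1]
width: 10.8
gripper_force: 60.7
```

```bash
python3 rd.py 0
```

```text
t 30.4 yaw [161.93] q7 48.19 Tz [0.26] mean 0.26 tau7 [0.026] F [-1.  -6.4  4.1] p [ 530.4 -138.6   82.7]
```

Request:
play_rows(
  targets=[
    [1, 0, 0, 0, 2],
    [1, 0, 0, 0, 4],
  ],
)

```text
clock: 30.6
eef_pos: [530.4, -138.7, 82.7]
tool_rot: [-3.139, 0.003, 2.757]
force: [-1.2, -5.7, 5.1]
width: 10.5
gripper_force: 60.7
```

```bash
python3 rd.py 0
```

```text
t 30.6 yaw [157.94] q7 45.12 Tz [0.249] mean 0.249 tau7 [0.001] F [-1.2 -5.7  5.1] p [ 530.4 -138.7   82.7]
```

Request:
play_rows(
  targets=[
    [1, 0, 0, 0, 2],
    [1, 0, 0, 0, 4],
  ],
)

```text
clock: 30.8
eef_pos: [530.4, -138.7, 82.7]
tool_rot: [-3.139, 0.004, 2.687]
force: [-1.1, -6.7, 4.3]
width: 10.5
gripper_force: 60.7
```

```bash
python3 rd.py 0
```

```text
t 30.8 yaw [153.94] q7 42.07 Tz [0.284] mean 0.284 tau7 [-0.024] F [-1.1 -6.7  4.3] p [ 530.4 -138.7   82.7]
```

Request:
play_rows(
  targets=[
    [1, 0, 0, 0, 2],
    [1, 0, 0, 0, 4],
  ],
)

```text
clock: 31.0
eef_pos: [530.3, -138.7, 82.7]
tool_rot: [-3.14, 0.004, 2.617]
force: [-0.5, -5.4, 4.8]
width: 10.8
gripper_force: 60.7
```

```bash
python3 rd.py 0
```

```text
t 31.0 yaw [149.94] q7 39.04 Tz [0.355] mean 0.355 tau7 [-0.049] F [-0.5 -5.4  4.8] p [ 530.3 -138.7   82.7]
```

Request:
play_rows(
  targets=[
    [1, 0, 0, 0, 2],
    [1, 0, 0, 0, 4],
  ],
)

```text
clock: 31.2
eef_pos: [530.3, -138.8, 82.7]
tool_rot: [-3.14, 0.004, 2.547]
force: [-0.8, -7.2, 3.8]
width: 10.8
gripper_force: 60.7
```

```bash
python3 rd.py 0
```

```text
t 31.2 yaw [145.94] q7 36.03 Tz [0.334] mean 0.334 tau7 [-0.073] F [-0.8 -7.2  3.8] p [ 530.3 -138.8   82.7]
```

Request:
play_rows(
  targets=[
    [1, 0, 0, 0, 2],
  ],
)

```text
clock: 31.3
eef_pos: [530.3, -138.9, 82.7]
tool_rot: [-3.14, 0.004, 2.512]
force: [-1.2, -6.6, 3.7]
width: 10.9
gripper_force: 60.7
```

```bash
python3 rd.py 0
```

```text
t 31.3 yaw [143.95] q7 34.53 Tz [0.367] mean 0.367 tau7 [-0.086] F [-1.2 -6.6  3.7] p [ 530.3 -138.9   82.7]
```

Request:
play_rows(
  targets=[
    [1, 0, 0, 0, 2],
  ],
)

```text
clock: 31.4
eef_pos: [530.3, -138.9, 82.7]
tool_rot: [-3.14, 0.004, 2.477]
force: [-1.1, -6.8, 4.8]
width: 11.3
gripper_force: 60.7
```

```bash
python3 rd.py 0
```

```text
t 31.4 yaw [141.95] q7 33.04 Tz [0.367] mean 0.367 tau7 [-0.098] F [-1.1 -6.8  4.8] p [ 530.3 -138.9   82.7]
```

Request:
play_rows(
  targets=[
    [1, 0, 0, 0, 2],
  ],
)

```text
clock: 31.5
eef_pos: [530.2, -138.9, 82.7]
tool_rot: [-3.14, 0.004, 2.443]
force: [-0.4, -6.9, 4.9]
width: 11.1
gripper_force: 60.8
```

```bash
python3 rd.py 0
```

```text
t 31.5 yaw [139.95] q7 31.55 Tz [0.423] mean 0.423 tau7 [-0.11] F [-0.4 -6.9  4.9] p [ 530.2 -138.9   82.7]
```

Request:
play_rows(
  targets=[
    [0.5, 0, 0, 0, 0],
    [0.5, 0, 0, 0, 0],
    [0.5, 0, 0, 0, 0],
    [0.5, 0, 0, -4, 0],
    [0.5, 0, 0, -8, 0],
    [0.5, 0, 0, -12, 0],
    [0.5, 0, 0, -14, 0],
    [0.5, 0, 0, -14, 0],
    [0.5, 0, 0, -14, 0],
  ],
)

```text
clock: 32.4
eef_pos: [529.3, -136.0, 221.0]
tool_rot: [3.141, 0.0, 2.445]
force: [0.0, -0.0, 0.6]
width: 42.7
gripper_force: 0.0
```

```bash
python3 -c "
from h import *
s,p,d,W=wrist_look('w11',110); knobs(W,p); go(530,-138,220,140)
p,_=ctrl.get_image('scene'); cv2.imwrite('pics/end.png',cv2.resize(p[120:320,240:500,::-1],None,fx=3,fy=3))"
```

```text
red [391  74  38  46 648] c [491.1 -26.4] [12.5 35.5] long yaw 176.9 z 109.9
red [425 296  42  19 447] c [639.1 -99.1] [35.8 12. ] long yaw 57.2 z 109.7
blue [513 167  32  40 473] c [601.2  11.4] [12.4 36.3] long yaw 105.4 z 109.7
blue [315 210  17  47 602] c [ 528.4 -137. ] [11.7 34.7] long yaw 140.3 z 109.9
at 32.45 [ 528.7 -136.   220.2] yaw 140.1 q [ 0.6   0.55 -0.61  1.81  0.39  0.91  0.69] F [-0.4 -0.7 -0. ] T [ 0.005  0.033 -0.01 ] w 42.5 qd7 [-0.003 -0.001]
-> cm [-0.23 -0.07  0.02] spin 0.1
```

View pics/end.png

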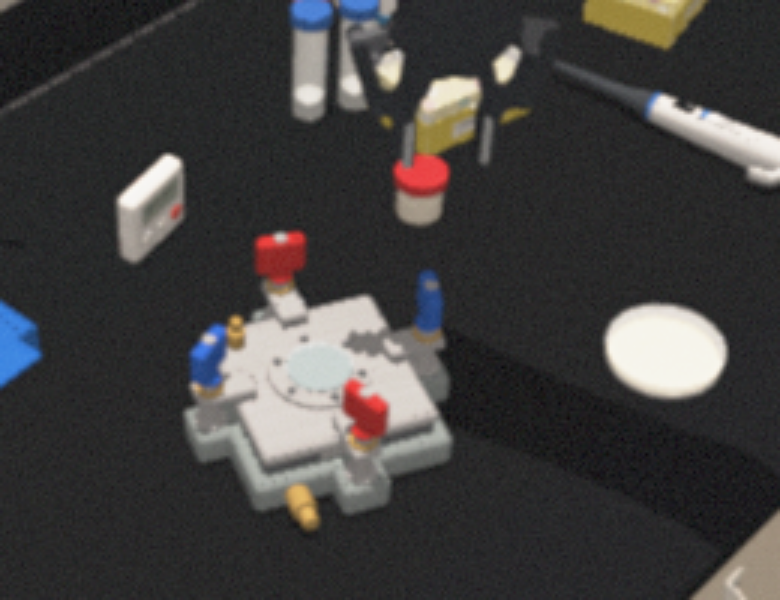

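The cover sits square under all four clamps (centre about (320,370) in the crop). The knobs stayed at the angles I left them, the jar and dish are untouched, and the gripper is clear, so I'm handing in.

```bash
python3 -c "
from cell import ctrl
print(ctrl.finish_job())"
```

```text
the job is handed in; nothing more can be done
None
```

Job handed in at 32.5 s: I snugged both blue knobs to about 17 N, tightened the reds and then the blues home to about 65–72 N (estimated from torque while turning; the reds were not re-read after the blues), and left the gripper clear with the cover in place.

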